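Clamp the cylindrical burr in the lever collet

TASK

Take the burr with the straight cylindrical head out of the cradle and park it, shank first and let go, in the slanted rest, so that you can take it again by the end of its head. Then stand it shank down in the open collet, right down to the bottom, let go, and swing the collet's lever clockwise up to its stop so that the jaws grip the shank. Leave the ball-headed burr lying in its place in the cradle.

Things in the scene. Friction and masses are not known exactly. Their poses are not given: they have to be found in the camera images.
- burr_cylinder: Burr to be clamped: straight, steel, 140 mm long, 0.12 to 0.2 kg. Round shank 14 mm dia., 80 mm long, foot bevelled over 3 mm; then a dark cylindrical head 22 mm dia., 60 mm long, flat end. Origin: centre of the shank's foot; +z along its axis from foot to head; x, y mean nothing. It starts lying level in one of the cradle's two places (which varies), axis 48 mm above the bench.
- burr_cylinder_foot (a point): Centre of the shank's foot of the cylindrical burr (its origin).
- burr_ball: The other burr, to be left alone: shank 14 mm in diameter ending in a dark ball 22 mm in diameter, 133 mm long. Origin at the foot of the shank, +z towards the ball. It lies in the other place of the cradle.
- cradle: Fixed plywood cradle, base 170 (x) x 150 (y) x 10 mm, origin centre of underside. Two notched bars, 10 mm thick, at y = +50 (carries shanks, top 50 mm high) and -52 mm (carries heads, top 46 mm high). The burrs lie along its y at x = -42.5 and +42.5 mm, foot at y = +70, heads to -y. Between the bars (25 to 117 mm from the foot) a burr is free on both sides and underneath down to the base.
- rest: Fixed slanted rest: aluminium base 75 (x) x 110 (y) mm with a round steel socket leaning 45 degrees between two cheeks. Origin centre of underside. Socket axis, out of the mouth: (0, -0.707, 0.707) in this frame. Bore 18 mm dia., 45 mm deep, closed; then a 6 mm long mouth ring flaring from 21 to 28 mm dia.; outside 30 mm dia., 38 mm at the mouth. A parked burr sags a few degrees.
- rest_mouth (a point): Centre of the socket's mouth, on its axis, 51 mm from the bottom.
- rest_seat (a point): Centre of the closed bottom of the slanted socket, on its axis: where the foot of the shank comes to rest.
- collet: Upright collet fixture fixed to the bench: base plate 120 x 120 x 12 mm, round body and a steel nut ring 58 mm in diameter, 78 mm high. Origin at the centre of the underside, z up along the bore. The nut carries one lever with an upright black knob.
- collet_mouth (a point): Centre of the open top of the collet, 78 mm above the bench. The opening is 23 mm in diameter at the top; below it three jaws (tops 4 mm below the mouth) leave a 16.4 mm opening while the collet is open, then a 16 mm bore.
- collet_seat (a point): Centre of the bore's floor, 26 mm above the bench (52 mm below the mouth): where the foot of the shank stands when it is fully home.
- nut (a joint): Angle of the collet's nut and lever, rad. 0 = open, grows clockwise seen from above, stop at 1.5. At 0 the lever points 45 degrees from the collet's +x towards its +y. The jaws touch a 14 mm shank at about 0.8 and press harder up to the stop. The nut stays where it is left; turning takes a few N at the knob.
- lever_knob (a point): Middle of the upright black knob at the end of the lever, 95 mm from the collet's axis, 100 mm above the bench; the knob is 18 mm in diameter and stands from 74 to 114 mm above the bench, so it can be gripped from above and led along its arc.
- jaw_0: One of the three steel jaws inside the nut (origin on the collet's axis, at the bench; the jaw is 56 to 74 mm above it).
- jaw_1: Second jaw, as jaw_0.
- jaw_2: Third jaw, as jaw_0.

How it is judged:
By the outcome, as a careful person would: the job done as asked, in the order asked, and still so for the second after the job is handed in, with the robot touching nothing.
It also fails if it takes over 70 s, if anything falls off the work surface, if the arm or the gripper's body presses on something with over 40 N, if the wrist force passes 120 N, or if a joint passes its speed limit or range.

ROBOT

A 6-joint arm with a two-finger parallel gripper is mounted at the origin on the work surface; the furniture and walls round the work are solid. World frame = base frame: x ahead of the robot, y to its left, z up, the work surface at z = 0. Lengths are in m, angles in rad, forces in N, time in s.
With the tool pointing down it reaches from about 0.375 to 0.75 m from the base axis. Payload 9 kg.
Tool frame: the origin (TCP) lies midway between the tips of the shut fingers; the grasp point (between the pads) lies 19 mm behind it; z points along the fingers, y is the line along which they close (so a half turn about z gives the same grasp; the last joint's range is limited). The gripper opens to 85 mm and grips with 20 to 120 N. Pads are 22 mm wide; open, the fingers measure 114 mm over their backs; the gripper's body (76 mm by 85 mm) begins 54 mm behind the grasp point. The pads swing forward as they close: fully open they stand 13 mm farther back than shut.
Start: joints at [-1.529, 0.104, 0.097, 1.564, 0, 1.353], TCP at [0.154, -0.58, 0.231] pointing down, gripper open.
Joint ranges: [-2.99, 2.99], [-0.84, 1.86], [-1.1, 1.16], [-1.84, 2.11], [-1.51, 1.56], [-3.14, 3.14]. Speed limits (rad/s): [2.22, 2.22, 2.57, 3.14, 3.14, 3.14].

INTERFACE

Orientations are given as a unit quaternion [x, y, z, w].
In Python, from plant import * gives the robot as it stands.
- The arm moves only by the tool drive_tool, never from a script. Its argument "commands" is a list of rows, each a list of 7 numbers: the turn, a rotation vector about the tool's x, y, z in rad, then the shift along the tool's x, y, z in m, then the opening, from 0 (shut) to 1 (fully open). A call has 1 to 10 rows; each row is the pose to reach, as a shift and turn from the pose commanded when the call began, along the tool's axes at that moment; what a row does not reach only later rows make up. A row lasts 1/10 s, in which the tool goes at most 50 mm and 8.59 degrees, less where a joint would pass 70% of its speed; a pose out of reach is approached as far as the arm can. A call with a gripper value outside its range is refused whole. The fingers move at their own pace and stop on an object; "grip_force" is the grip in N (left out, the last holds). Time passes only in rows, so rows that repeat a pose let the fingers close. It gives the time, the measured TCP pose, the force, the opening and the grip force at its end, in the units of the state.
- get_obs(): the state, without advancing time (a new reading comes with each control period).
- get_image(name): name is "side" or "top" or "wrist"; returns the picture (384x512x3 uint8, red, green, blue); there is no depth.
- calibration(name): a dict with "K" (3x3 intrinsics, pixels), "rvec" (rotation vector, rad) and "tvec" (3), from world to camera coordinates, as OpenCV has them. Camera axes: x right, y down, z forward; pixel columns grow to the right and rows downward; lengths in m; the calibration is good to about 2 mm. A picture is of the moment at which its call begins: read the wrist's pose just before it. calibration takes no time and is no camera call; for the wrist camera it gives the pose at the moment of the call.
- close_job(): hands the job in; it is judged then, once.
The state is a dict: "t": time; "joints": joint angles; "qd": joint speeds; "tau": joint torques, N m; "tcp_pos": TCP position; "orientation": TCP orientation; "wrist_force": force on the tool from outside, world axes, zero at the start; "moment": the same for the moment, N m; "gripper_width": opening from 0.0 (shut) to 1.0 (fully open); "gripper_force": force on a finger pad.
Only numpy, scipy, OpenCV 4.12 (cv2) and the standard library are available. Lean on these libraries where they do the work, as an engineer would, in place of code of your own. Each camera call takes 0.05 s, during which the arm holds its last target. There are 200 camera calls.

## Working session

There is one attempt and no reset: what is moved stays moved. The work goes in short steps, Python scripts to look and compute and a tool call to move; the robot and the scene stay as the last step left them, time stands still between calls to the robot, and variables do not carry over. Pictures are saved under pics/ and viewed, at most 10 in all, crops included, and the job is handed in when it is done.

Besides the shell and the picture viewer there is one more tool, called after "Call:" by a JSON object that holds its "fn" and its "kwargs", one argument or row to a line. drive_tool: Moves the arm, as the interface text tells. Its arguments: {"type":"object","properties":{"commands":{"type":"array"},"grip_force":{"type":"number"}},"required":["commands"]}

```bash
ls; mkdir -p pics; python3 - <<'E'
from plant import *
import cv2,numpy as np
o=get_obs();print({k:np.round(v,3).tolist() for k,v in o.items()})
a=get_image("side");b=get_image("top")
cv2.imwrite("pics/side.png",a[:,:,::-1]);cv2.imwrite("pics/top.png",cv2.resize(b[:,:,::-1],(800,600),interpolation=cv2.INTER_CUBIC))
for n in("side","top","wrist"):
    c=calibration(n);print(n,np.round(c["K"],1).tolist(),np.round(c["rvec"],4),np.round(c["tvec"],4))
E
```

```text
pics
{'t': 0.0, 'joints': [-1.529, 0.105, 0.096, 1.564, -0.0, 1.353], 'qd': [-0.002, 0.0, 0.001, -0.0, 0.002, 0.001], 'tau': [-0.0, -55.693, 50.365, 0.017, -0.0, -0.0], 'tcp_pos': [0.154, -0.58, 0.231], 'orientation': [0.992, 0.13, 0.0, -0.001], 'wrist_force': [-0.258, 0.174, -0.553], 'moment': [0.008, 0.018, -0.023], 'gripper_force': 0.0, 'gripper_width': 1.001}
side [[358.1, 0.0, 255.5], [0.0, 358.1, 194.5], [0.0, 0.0, 1.0]] [ 2.3488  0.722  -0.2847] [-0.3699 -0.0782  1.0786]
top [[475.8, 0.0, 260.2], [0.0, 475.8, 193.4], [0.0, 0.0, 1.0]] [ 2.1851 -2.1863  0.0891] [0.0399 0.4269 1.4994]
wrist [[336.2, 0.0, 253.3], [0.0, 336.2, 188.0], [0.0, 0.0, 1.0]] [-2.2868  1.7577  0.2767] [-0.5985 -0.0401  0.3803]
```

View pics/top.png

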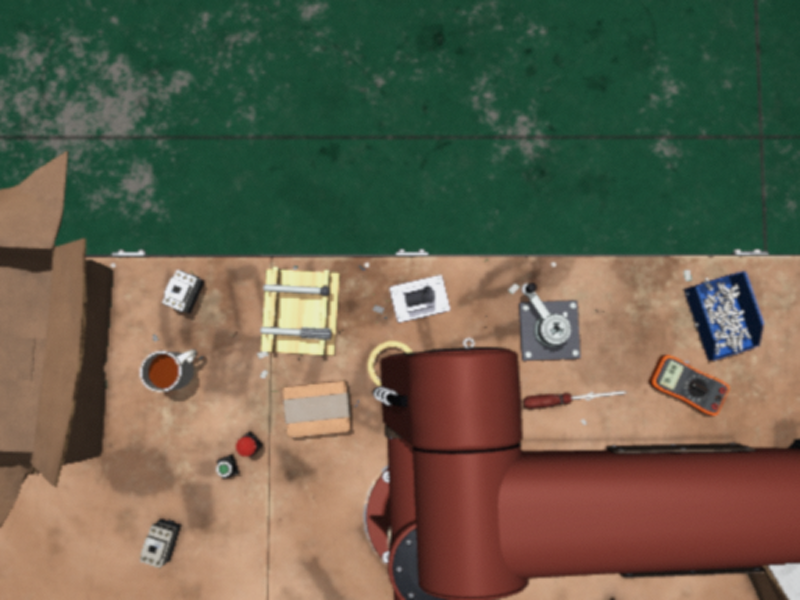

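View pics/side.png

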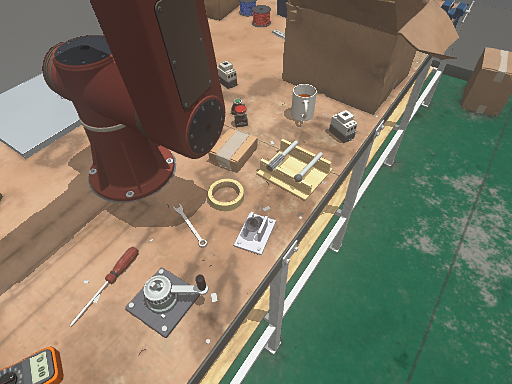

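The top view shows the cylindrical burr as the lower one, nearer the robot, with its head near (318,334). The ball burr is above it, the rest is at (420,298), the collet at (555,328) and the knob at (530,288). I'll enlarge the crops.

```bash
cat > h.py <<'E'
from plant import *
import cv2,numpy as np
from scipy.spatial.transform import Rotation as R
def w(name,px,z,c=None):
    c=c or calibration(name);Rm=cv2.Rodrigues(np.array(c["rvec"],float))[0];t=np.array(c["tvec"],float).ravel()
    d=Rm.T@np.linalg.inv(c["K"])@np.array([px[0],px[1],1.]);o=-Rm.T@t
    return o+d*(z-o[2])/d[2]
def proj(name,P,c=None):
    c=c or calibration(name)
    return cv2.projectPoints(np.array(P,float).reshape(-1,3),np.array(c["rvec"],float),np.array(c["tvec"],float),np.array(c["K"],float),None)[0][:,0]
def rel(p,Rt,p0,R0):
    "shift and turn in the tool axes of p0,R0"
    return np.round((R0.inv()*Rt).as_rotvec(),4),np.round(R0.inv().apply(np.array(p)-p0),4)
def frame(zax,yax):
    z=np.array(zax,float);z/=np.linalg.norm(z);y=np.array(yax,float);y-=z*(y@z);y/=np.linalg.norm(y)
    return R.from_matrix(np.c_[np.cross(y,z),y,z])
E
python3 - <<'E'
from h import *
b=cv2.imread("pics/top.png");b=cv2.resize(b,(512,384),interpolation=cv2.INTER_AREA)
g=get_image("top")[:,:,::-1]
f=lambda x0,y0,s,W,H:cv2.resize(np.ascontiguousarray(g[y0:y0+H,x0:x0+W]),None,fx=s,fy=s,interpolation=cv2.INTER_CUBIC)
a=f(160,165,8,50,70)  # cradle 400x560
c=f(245,170,8,50,35);d=f(325,175,8,50,35+20-20)
cv2.imwrite("pics/c1.png",np.hstack([a,np.vstack([c,d])]))
q=lambda U,V:((U+.5)*.64-.5,(V+.5)*.64-.5)
for n,U,V,z in[("cr",268,268,.01),("cr",338,274,.01),("cr",331,356,.01),("cr",261,352,.01),("foot",262,330,.048),("head",331,334,.048),("rest",390,285,.01),("rest",443,276,.01),("rest",450,312,.01),("rest",398,321,.01),("mouth",555,328,.078),("knob",530,288,.114)]:
    print(n,w("top",q(U,V),z).round(3))
E
```

```text
cr [0.498 0.324 0.01 ]
cr [0.486 0.181 0.01 ]
cr [0.318 0.194 0.01 ]
cr [0.326 0.336 0.01 ]
foot [0.37  0.328 0.048]
head [0.362 0.191 0.048]
rest [0.463 0.074 0.01 ]
rest [ 0.482 -0.035  0.01 ]
rest [ 0.408 -0.049  0.01 ]
rest [0.389 0.058 0.01 ]
mouth [ 0.372 -0.249  0.078]
knob [ 0.447 -0.195  0.114]
```

View pics/c1.png

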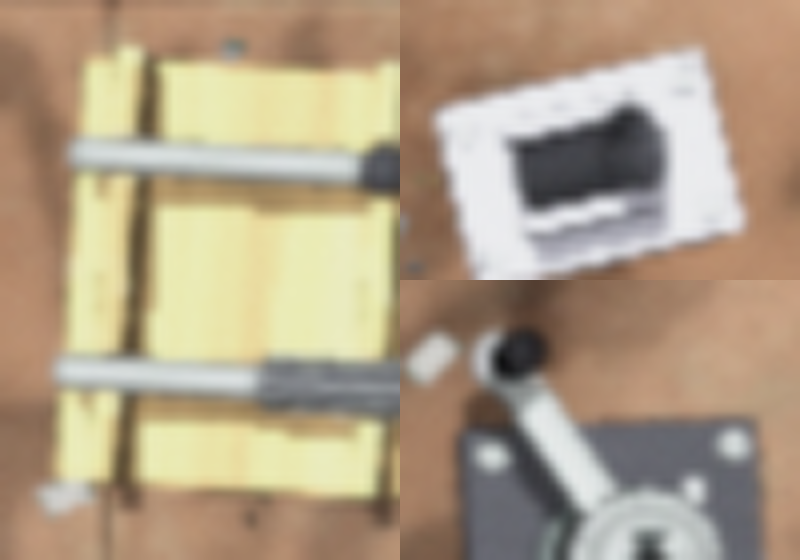

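In the crop, the rest's flared mouth is on the right, toward world −y, and the knob is at about (520,352). I'll plan the first grasp on the head, 98 mm from the foot.

```bash
python3 - <<'E'
from h import *
o=get_obs();p0=np.array(o["tcp_pos"]);R0=R.from_quat(o["orientation"])
b=np.array([-.06,-.998,0]);Rt=frame([0,0,-1],[.998,-.06,0])
for P in[(.42,-.12,.25),(.3627,.233,.15)]: print(rel(P,Rt,p0,R0))
E
```

```text
(array([-7.000e-04, -8.000e-04, -1.251e+00]), array([ 0.375 , -0.3759, -0.0188]))
(array([-7.000e-04, -8.000e-04, -1.251e+00]), array([ 0.4103, -0.7317,  0.0815]))
```

Call:
{"fn": "drive_tool", "kwargs": {
  "commands": [
    [0,0,-0.6,0.375,-0.376,-0.019,1],
    [0,0,-0.6,0.375,-0.376,-0.019,1],
    [0,0,-0.6,0.375,-0.376,-0.019,1],
    [0,0,-0.6,0.375,-0.376,-0.019,1],
    [0,0,-0.6,0.375,-0.376,-0.019,1],
    [0,0,-0.6,0.375,-0.376,-0.019,1],
    [0,0,-0.6,0.375,-0.376,-0.019,1],
    [0,0,-0.6,0.375,-0.376,-0.019,1],
    [0,0,-0.6,0.375,-0.376,-0.019,1],
    [0,0,-0.6,0.375,-0.376,-0.019,1]
  ],
  "grip_force": 60
}}

```text
t: 1.15
tcp_pos: [0.4048, -0.1454, 0.2493]
orientation: [0.909, 0.417, 0.0, 0.0]
wrist_force: [1.0, -1.1, -0.7]
gripper_width: 1.002
gripper_force: 0.0
```

```bash
python3 - <<'E'
from h import *
o=get_obs();p0=np.array(o["tcp_pos"]);R0=R.from_quat(o["orientation"]);print(o["t"],p0.round(4),o["joints"])
Rt=frame([0,0,-1],[.998,-.06,0])
for P in[(.3627,.233,.15)]: print(rel(P,Rt,p0,R0))
E
```

```text
1.15 [ 0.4048 -0.1454  0.2493] [-6.50804225e-01 -4.14363196e-01 -3.39716142e-01  1.64474354e+00
 -6.20886891e-05  1.63128027e+00]
(array([ 7.000e-04,  2.000e-04, -6.512e-01]), array([ 0.2591, -0.279 ,  0.0991]))
```

Call:
{"fn": "drive_tool", "kwargs": {
  "commands": [
    [0,0,-0.65,0.259,-0.279,0.06,1],
    [0,0,-0.65,0.259,-0.279,0.06,1],
    [0,0,-0.65,0.259,-0.279,0.06,1],
    [0,0,-0.65,0.259,-0.279,0.06,1],
    [0,0,-0.65,0.259,-0.279,0.06,1],
    [0,0,-0.65,0.259,-0.279,0.06,1],
    [0,0,-0.65,0.259,-0.279,0.06,1],
    [0,0,-0.65,0.259,-0.279,0.06,1],
    [0,0,-0.65,0.259,-0.279,0.06,1],
    [0,0,-0.65,0.259,-0.279,0.06,1]
  ]
}}

```text
t: 2.15
tcp_pos: [0.3613, 0.2314, 0.1888]
orientation: [0.728, 0.686, -0.001, -0.0]
wrist_force: [-0.0, 0.8, 0.5]
gripper_width: 0.995
gripper_force: 0.0
```

```bash
python3 - <<'E'
from h import *
o=get_obs();p0=np.array(o["tcp_pos"]);print(o["t"],p0.round(4),np.round(o["joints"],3),np.round(o["orientation"],4))
c=calibration("wrist");g=get_image("wrist")[:,:,::-1]
cv2.imwrite("pics/w1.png",cv2.resize(g,(800,600),interpolation=cv2.INTER_CUBIC));np.save("w1.npy",c,allow_pickle=True)
h=get_image("top")[:,:,::-1]; s=get_image("side")[:,:,::-1]
cv2.imwrite("top2.png",h);cv2.imwrite("side2.png",s)
f=lambda g,x0,y0,W,H,S:cv2.resize(np.ascontiguousarray(g[y0:y0+H,x0:x0+W]),None,fx=S,fy=S,interpolation=cv2.INTER_CUBIC)
cv2.imwrite("pics/c2.png",np.hstack([f(h,240,170,60,50,6.5),f(s,225,205,60,50,6.5)]))
E
```

```text
2.15 [0.3613 0.2314 0.1888] [ 0.263 -0.435 -0.465  1.542 -0.     1.893] [ 7.275e-01  6.861e-01 -5.000e-04 -1.000e-04]
```

View pics/w1.png

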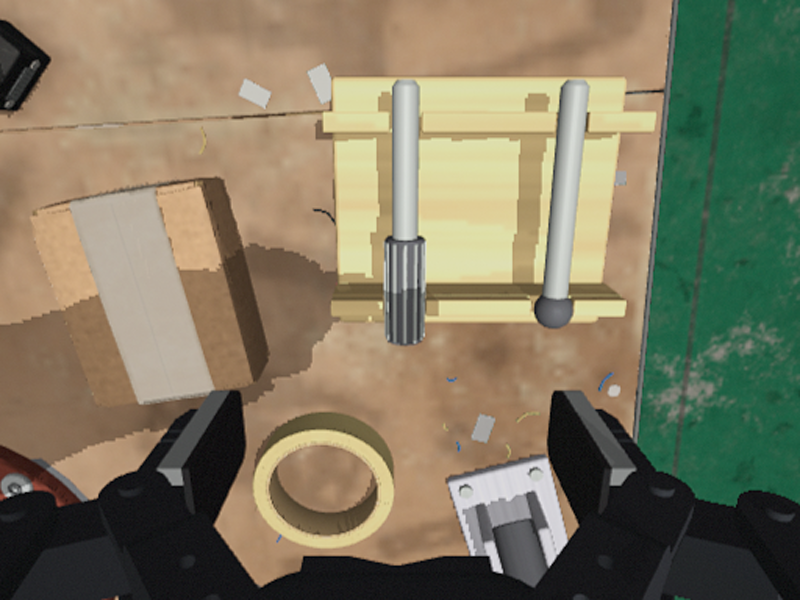

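View pics/c2.png

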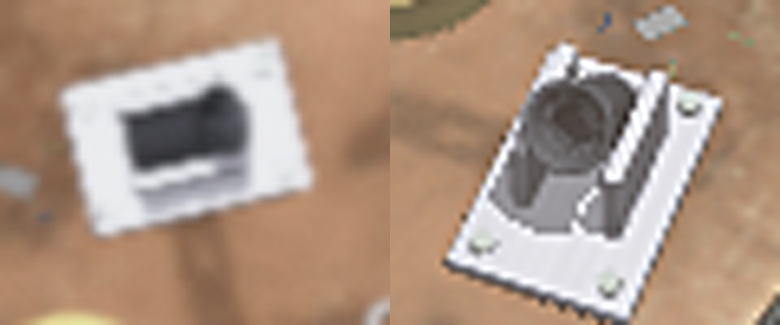

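The wrist view puts the cylindrical burr's foot at (405,82), its shoulder at (405,238) and its head end at (405,345). In the second picture the rest mouth's centre is at about (220,125) in the top crop and (563,125) in the side crop.

```bash
python3 - <<'E'
from h import *
c=np.load("w1.npy",allow_pickle=True).item()
q=lambda U,V:((U+.5)*.64-.5,(V+.5)*.64-.5)
f=w("wrist",q(405,80),.048,c);s=w("wrist",q(405,238),.048,c);e=w("wrist",q(404,345),.048,c);e2=w("wrist",q(404,345),.04,c)
print("foot",f,"sh",s,"end",e,np.linalg.norm(e-f),np.linalg.norm(s-f))
P={}
for n in("top","side"):
    k=calibration(n);Rm=cv2.Rodrigues(np.array(k["rvec"],float))[0];P[n]=k["K"]@np.c_[Rm,np.array(k["tvec"]).ravel()]
a=np.array([[240+220.5/6.5-.5],[170+125.5/6.5-.5]]);b=np.array([[225+173.5/6.5-.5],[205+125.5/6.5-.5]])
X=cv2.triangulatePoints(P["top"],P["side"],a,b)[:,0];X=X[:3]/X[3];print("mouth",X,a.T,b.T,proj("top",X),proj("side",X))
q2=lambda x,y:(240+(x+.5)/6.5-.5,170+(y+.5)/6.5-.5)
C=[w("top",q2(*z),.01) for z in[(63,92),(275,40),(312,185),(100,237)]]
print(np.round(C,4),np.mean(C,0))
o=get_obs();p0=np.array(o["tcp_pos"]);R0=R.from_quat(o["orientation"])
d=(e-f)/np.linalg.norm(e-f);d[2]=0
Rt=frame([0,0,-1],[-d[1],d[0],0]);g=f+d*.098
print(d,g,rel([g[0],g[1],.029],Rt,p0,R0),Rt.as_quat())
E
```

```text
foot [0.37096682 0.33159218 0.048     ] sh [0.36667583 0.2513345  0.048     ] end [0.36270286 0.18797173 0.048     ] 0.14385800690771583 0.08037230550923556
mouth [ 0.43800374 -0.0011446   0.05699738] [[273.42307692 188.80769231]] [[251.19230769 223.80769231]] [[273.4555838  188.84609454]] [[251.30494535 223.79476576]]
[[ 0.4585  0.0747  0.01  ]
 [ 0.4842 -0.0299  0.01  ]
 [ 0.4125 -0.0478  0.01  ]
 [ 0.387   0.0564  0.01  ]] [0.43554659 0.01335814 0.01      ]
[-0.05744531 -0.99834865  0.        ] [0.36533718 0.23375401 0.048     ] (array([ 0.0003,  0.0002, -0.005 ]), array([0.0039, 0.0028, 0.1603])) [0.72713317 0.68649643 0.         0.        ]
```

Call:
{"fn": "drive_tool", "kwargs": {
  "commands": [
    [0,0,-0.005,0.003,0.002,0.08,1],
    [0,0,-0.005,0.003,0.002,0.13,1],
    [0,0,-0.005,0.003,0.002,0.16,1],
    [0,0,-0.005,0.003,0.002,0.16,1],
    [0,0,-0.005,0.003,0.002,0.16,1],
    [0,0,-0.005,0.003,0.002,0.16,0],
    [0,0,-0.005,0.003,0.002,0.16,0],
    [0,0,-0.005,0.003,0.002,0.16,0],
    [0,0,-0.005,0.003,0.002,0.16,0],
    [0,0,-0.005,0.003,0.002,0.16,0]
  ],
  "grip_force": 60
}}

```text
t: 3.3
tcp_pos: [0.3648, 0.2341, 0.0302]
orientation: [0.727, 0.687, 0.001, 0.0]
wrist_force: [-1.2, -1.0, 5.7]
gripper_width: 0.238
gripper_force: 58.3
```

```bash
cat >> h.py <<'E'
s=np.array([.238,-.971,0]);a=(s+[0,0,1])/np.sqrt(2);yr=np.array([.971,.238,0])
def park(M,out,L=.0977,k=.018):
    "TCP pose with foot 'out' beyond mouth"
    Rt=frame(s-[0,0,1],yr);return M+a*(out+L)+k*Rt.apply([0,0,1]),Rt
def here():
    o=get_obs();return np.array(o["tcp_pos"]),R.from_quat(o["orientation"])
E
python3 - <<'E'
from h import *
p0,R0=here();M=np.array([.438,-.0011,.057])
p,Rt=park(M,.045);print(p,rel(p,Rt,p0,R0),Rt.as_quat())
E
```

```text
[ 0.46504482 -0.11143832  0.14517458] (array([-0.1148, -0.7795, -0.2815]), array([-0.3393,  0.1196, -0.1149])) [ 0.57025873  0.72691395 -0.23616588  0.30104278]
```

Call:
{"fn": "drive_tool", "kwargs": {
  "commands": [
    [0,0,0,0,0,-0.05,0],
    [0,0,0,0,0,-0.1,0],
    [0,0,0,0,0,-0.15,0],
    [0,0,0,-0.04,0.015,-0.18,0],
    [-0.057,-0.39,-0.14,-0.17,0.06,-0.18,0],
    [-0.115,-0.78,-0.28,-0.339,0.12,-0.18,0],
    [-0.115,-0.78,-0.28,-0.339,0.12,-0.18,0],
    [-0.115,-0.78,-0.28,-0.339,0.12,-0.18,0],
    [-0.115,-0.78,-0.28,-0.339,0.12,-0.18,0],
    [-0.115,-0.78,-0.28,-0.339,0.12,-0.18,0]
  ]
}}

```text
t: 4.3
tcp_pos: [0.4596, -0.0942, 0.2084]
orientation: [0.568, 0.727, -0.239, 0.302]
wrist_force: [1.2, 0.6, -2.6]
gripper_width: 0.237
gripper_force: 61.3
```

Call:
{"fn": "drive_tool", "kwargs": {
  "commands": [
    [0,0,0,0,0,0,0],
    [0,0,0,0,0,0,0],
    [0,0,0,0,0,0,0]
  ]
}}

```text
t: 4.6
tcp_pos: [0.4598, -0.0928, 0.2096]
orientation: [0.571, 0.727, -0.236, 0.301]
wrist_force: [0.8, 0.8, -0.9]
gripper_width: 0.237
gripper_force: 61.2
```

```bash
python3 - <<'E'
from h import *
p0,R0=here();M=np.array([.438,-.0011,.057])
p,Rt=park(M,.045);print(p0,R0.as_quat(),rel(p,Rt,p0,R0),np.round(get_obs()["joints"],2))
c=calibration("wrist");np.save("w2.npy",c,allow_pickle=True)
g=get_image("wrist")[:,:,::-1];t=get_image("top")[:,:,::-1];sd=get_image("side")[:,:,::-1]
f=lambda g,x0,y0,W,H,S:cv2.resize(np.ascontiguousarray(g[y0:y0+H,x0:x0+W]),None,fx=S,fy=S,interpolation=cv2.INTER_CUBIC)
cv2.imwrite("pics/w2.png",np.hstack([g,f(sd,200,140,96,128,3)]))
E
```

```text
[ 0.45978943 -0.09281256  0.20956177] [ 0.57073994  0.72663002 -0.23630262  0.30070883] (array([-0.001 , -0.0004, -0.0008]), array([0.0318, 0.0007, 0.0592])) [-0.03 -0.57 -0.7   1.19 -0.75  1.19]
```

View pics/w2.png

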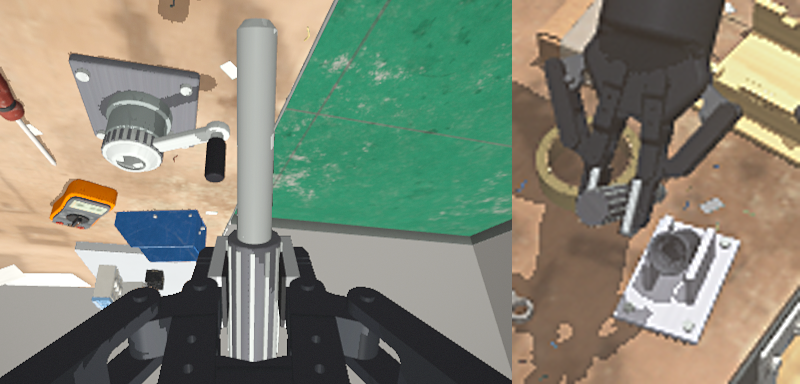

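The wrist picture shows the burr held squarely, with its foot at (257,20), but the rest is out of view. The side crop puts the mouth near (678,249), which is too coarse. I'll look straight down the socket axis from close by.

```bash
python3 - <<'E'
from h import *
c=np.load("w2.npy",allow_pickle=True).item();p0,R0=here()
Rc=cv2.Rodrigues(np.array(c["rvec"],float))[0].T;pc=-Rc@np.array(c["tvec"]).ravel()
print("cam in tool",R0.inv().apply(pc-p0).round(4),(R0.as_matrix().T@Rc).round(3))
M=np.array([.438,-.0011,.057]);Rt=frame(-a,yr)
cam=M+.22*a+.045*yr
p=cam-Rt.apply(R0.inv().apply(pc-p0));print(p,rel(p,Rt,p0,R0))
E
```

```text
cam in tool [ 0.0782 -0.0003 -0.143 ] [[-0.    -0.953 -0.303]
 [ 1.     0.    -0.001]
 [ 0.001 -0.303  0.953]]
[ 0.50811159 -0.09692865  0.05614126] (array([-4.0000e-04,  1.5707e+00, -4.0000e-04]), array([0.0975, 0.0457, 0.1195]))
```

Call:
{"fn": "drive_tool", "kwargs": {
  "commands": [
    [0,0.15,0,0.025,0.01,0.0,0],
    [0,0.3,0,0.05,0.02,0.0,0],
    [0,0.45,0,0.07,0.03,0.02,0],
    [0,0.6,0,0.08,0.045,0.03,0],
    [0,0.75,0,0.09,0.045,0.03,0],
    [0,0.9,0,0.11,0.045,0.04,0],
    [0,1.05,0,0.13,0.045,0.05,0],
    [0,1.2,0,0.15,0.045,0.08,0],
    [0,1.35,0,0.17,0.045,0.1,0],
    [0,1.5,0,0.177,0.045,0.12,0]
  ]
}}

```text
t: 5.75
tcp_pos: [0.493, -0.0388, 0.0052]
orientation: [0.583, 0.742, 0.204, -0.261]
wrist_force: [-6.9, 22.9, 39.2]
gripper_width: 0.237
gripper_force: 71.1
```

Call:
{"fn": "drive_tool", "kwargs": {
  "commands": [
    [0,0.07,0,0,0,0,0],
    [0,0.07,0,0,0,0,0],
    [0,0.07,0,0,0,0,0],
    [0,0.07,0,0,0,0,0]
  ]
}}

```text
t: 6.15
tcp_pos: [0.4933, -0.0398, 0.0054]
orientation: [0.576, 0.734, 0.221, -0.284]
wrist_force: [-3.4, 6.4, 14.6]
gripper_width: 0.233
gripper_force: 78.5
```

```bash
python3 - <<'E'
from h import *
p0,R0=here();print(p0,R0.as_matrix()[:,2],np.round(get_obs()["joints"],2))
M=np.array([.438,-.0011,.057])
c=calibration("wrist");np.save("w3.npy",c,allow_pickle=True)
g=get_image("wrist")[:,:,::-1];cv2.imwrite("w3raw.png",g)
u,v=np.round(proj("wrist",M,c)[0]).astype(int);print(u,v)
x0=min(max(u-50,0),412);y0=min(max(v-45,0),294);print(x0,y0)
z=cv2.resize(np.ascontiguousarray(g[y0:y0+90,x0:x0+100]),None,fx=6,fy=6,interpolation=cv2.INTER_CUBIC)
cv2.imwrite("pics/w3.png",z)
E
```

```text
[ 0.4932818  -0.03984708  0.00540026] [-0.1627226   0.65140046 -0.74107948] [-0.63  0.51 -0.04  1.63  0.44  0.56]
142 97
92 52
```

View pics/w3.png

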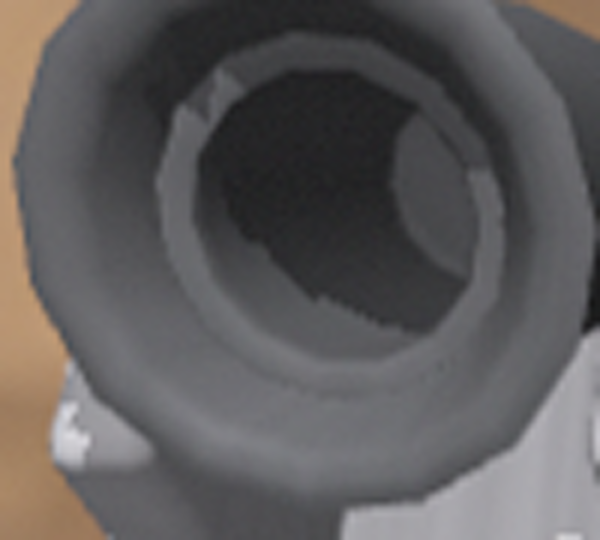

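The view looks into the socket, with the bore opening centred at crop (336,215). I moved the wrong way along the axis, though: the tool ended up low and touched the bench. I'm retreating now and will check the burr in the grip.

Call:
{"fn": "drive_tool", "kwargs": {
  "commands": [
    [0,0,0,0,0,-0.03,0],
    [0,0,0,0,0,-0.08,0],
    [0,0,0,0,0,-0.13,0],
    [0,0,0,0,0,-0.16,0],
    [0,0,0,0,0,-0.16,0],
    [0,0,0,0,0,-0.16,0]
  ]
}}

```text
t: 6.8
tcp_pos: [0.5195, -0.1455, 0.1222]
orientation: [0.577, 0.735, 0.22, -0.282]
wrist_force: [-0.5, 0.2, -1.6]
gripper_width: 0.236
gripper_force: 71.6
```

```bash
python3 - <<'E'
from h import *
c=np.load("w3.npy",allow_pickle=True).item()
Rc=cv2.Rodrigues(np.array(c["rvec"],float))[0].T;pc=-Rc@np.array(c["tvec"]).ravel()
px=np.array([92+336.5/6-.5,52+215.5/6-.5,1]);r=Rc@np.linalg.inv(c["K"])@px
print("angle to a",np.degrees(np.arccos(-(r@a)/np.linalg.norm(r))))
for d in(.12,.125,.13,.135,.14):
    T=pc+d*r;M=T+.006*a;print(d,M.round(4),proj("top",M).round(1),proj("side",M).round(1))
p0,R0=here();o=get_obs();print(p0,R0.as_matrix()[:,2].round(3),o["wrist_force"],o["gripper_width"])
g=get_image("wrist")[:,:,::-1];t=get_image("wrist");cv2.imwrite("pics/w4.png",g);np.save("w4.npy",calibration("wrist"),allow_pickle=True)
E
```

```text
angle to a 17.403943757944976
0.12 [ 0.4469 -0.0092  0.0735] [[276.3 185.5]] [[252.3 223.7]]
0.125 [ 0.4446 -0.0063  0.0696] [[275.2 186.4]] [[252.2 223.4]]
0.13 [ 0.4422 -0.0033  0.0657] [[274.2 187.3]] [[252.1 223.1]]
0.135 [ 4.398e-01 -3.000e-04  6.180e-02] [[273.2 188.1]] [[252.1 222.8]]
0.14 [0.4375 0.0026 0.0579] [[272.3 189. ]] [[252.  222.4]]
[ 0.51947619 -0.1455497   0.12221881] [-0.161  0.648 -0.745] [-0.4701058   0.21120724 -1.55813695] 0.2363489348551747
```

View pics/w4.png

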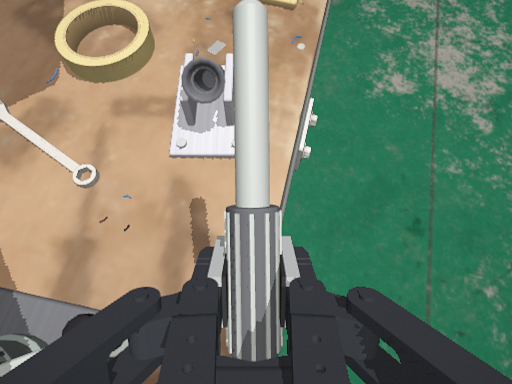

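The picture shows the burr pivoted in the grip: foot at (249,3), shoulder at row 208, head end at row 357, against foot row 20, shoulder row 243 and end row 360 before. The rest mouth is at (206,80). I'll fit its pose in the hand.

```bash
python3 - <<'E'
from h import *
from scipy.optimize import least_squares
K=calibration("wrist")["K"];ct=np.array([.0782,-.0003,-.143]);Rct=np.array([[0,-.953,-.303],[1,0,0],[0,-.303,.953]])
def pr(P): q=(np.atleast_2d(P)-ct)@Rct@K.T;return q[:,:2]/q[:,2:]
def rows(v):
    L,k,th=v;d=np.array([np.cos(th),0,-np.sin(th)]) # grip->foot
    n=np.array([-np.sin(th),0,-np.cos(th)]);G=np.array([0,0,-k])
    P=[G+d*L+n*.004,G+d*(L-.08)+n*.011,G+d*(L-.14)+n*.011]
    return pr(P)[:,1]
for r in([18,243,360],[2,208,357]):
    s_=least_squares(lambda v:np.r_[(rows(v)-r)],[.0977,.018,0.0]);print(s_.x,np.degrees(s_.x[2]),s_.fun)
    s_=least_squares(lambda v:np.r_[(rows(v)-r),(v[1]-.018)/.0007],[.0977,.018,0.0]);print(s_.x,np.degrees(s_.x[2]),s_.fun)
print(rows([.0977,.018,0]))
c4=np.load("w4.npy",allow_pickle=True).item()
# triangulate mouth: w3 throat vs w4 throat
c3=np.load("w3.npy",allow_pickle=True).item()
P=[np.array(c["K"])@np.c_[cv2.Rodrigues(np.array(c["rvec"],float))[0],np.array(c["tvec"]).ravel()] for c in(c3,c4)]
for q in((206,80),(206,81),(207,81)):
    X=cv2.triangulatePoints(P[0],P[1],np.array([[147.6],[87.4]]),np.array([[q[0]],[q[1]]],float))[:,0];print(X[:3]/X[3]+.006*a)
E
```

```text
[0.09828678 0.0122997  0.04261327] 2.4415607518230056 [ 0.00000000e+00 -5.68434189e-14  5.68434189e-14]
[0.09862525 0.01418104 0.04700159] 2.6929927946029326 [-2.32473252  1.67895935  2.49165953 -5.45565805]
[ 0.10970097  0.01763061 -0.23453372] -13.437792118097825 [-1.21258559e-12  7.38964445e-13  6.82121026e-13]
[ 0.10979074  0.01783179 -0.23682345] -13.568984441928446 [-0.06963308 -0.13138707  0.21689116 -0.24029336]
[ 18.27762668 249.23320558 373.99584525]
[ 0.44370551 -0.00495471  0.06864813]
[ 0.44358927 -0.00499329  0.06806783]
[ 0.44579664 -0.00777309  0.07169691]
```

```bash
python3 - <<'E'
from h import *
from scipy.optimize import least_squares
K=calibration("wrist")["K"];ct=np.array([.0782,-.0003,-.143]);Rct=np.array([[0,-.953,-.303],[1,0,0],[0,-.303,.953]])
def pr(P): q=(np.atleast_2d(P)-ct)@Rct@K.T;return q[:,:2]/q[:,2:]
def rows(v,k=.018):
    L,th=v;d=np.array([np.cos(th),0,-np.sin(th)]);n=np.array([-np.sin(th),0,-np.cos(th)]);G=np.array([0,0,-k])
    return pr([G+d*L+n*.004,G+d*(L-.08)+n*.011])[:,1]
for r in([18,243],[2,208]):
  for k in(.016,.018,.02):
    s_=least_squares(lambda v:rows(v,k)-r,[.0977,0.0]);print(r,k,s_.x,np.degrees(s_.x[1]))
# precise edges of shank in w4, w2
for f in("pics/w4.png","pics/w2.png"):
    g=cv2.imread(f)[:,:512].astype(float).sum(2)
    for row in(12,30,60,100,150,190,230,260,300):
        d=np.diff(g[row,200:310]);i=np.argsort(-abs(d))[:6]
        print(f,row,sorted((200+j,int(d[j])) for j in i))
g=cv2.imread("pics/w4.png");
for col in(240,249,258):print(g[0:26:2,col].sum(1),g[196:222:2,col].sum(1),g[340:372:2,col].sum(1))
E
```

```text
[18, 243] 0.016 [ 0.09858379 -0.03495955] -2.003034577575403
[18, 243] 0.018 [ 0.09888137 -0.07086883] -4.0604849812326895
[18, 243] 0.02 [ 0.09924393 -0.10373726] -5.943707087464487
[2, 208] 0.016 [ 0.10934555 -0.21899675] -12.547589322183816
[2, 208] 0.018 [ 0.10978311 -0.23799328] -13.636010609594116
[2, 208] 0.02 [ 0.11023776 -0.25636038] -14.688367743350415
pics/w4.png 12 [(np.int64(232), 66), (np.int64(233), 48), (np.int64(234), 37), (np.int64(235), 34), (np.int64(265), -37), (np.int64(266), -60)]
pics/w4.png 30 [(np.int64(231), -52), (np.int64(233), 62), (np.int64(234), 45), (np.int64(235), 35), (np.int64(265), -35), (np.int64(266), -38)]
pics/w4.png 60 [(np.int64(225), 208), (np.int64(232), -283), (np.int64(234), 63), (np.int64(266), -53), (np.int64(267), -54), (np.int64(268), 53)]
pics/w4.png 100 [(np.int64(222), -101), (np.int64(223), 122), (np.int64(231), -179), (np.int64(303), -228), (np.int64(305), 89), (np.int64(308), 85)]
pics/w4.png 150 [(np.int64(233), -105), (np.int64(234), -269), (np.int64(292), -303), (np.int64(298), 144), (np.int64(302), -136), (np.int64(303), 19
[... 1779 characters left out ...]
), (np.int64(278), -268)]
pics/w2.png 300 [(np.int64(228), 330), (np.int64(229), 224), (np.int64(231), -338), (np.int64(240), -219), (np.int64(268), -228), (np.int64(277), -465)]
[356 563 602 577 576 578 579 579 574 574 579 578 577] [542 540 537 537 537 514 274 349 338 333 325 327 326] [547 547 545 541 537 440 414 418 421 401 165 168 170 144 134 148]
[642 652 694 692 692 690 693 693 694 695 695 696 695] [656 655 654 654 655 665 332 394 376 476 530 527 527] [246 249 250 252 246 248 251 249 250 249 237 173 167 143 136 151]
[411 622 628 626 624 626 626 628 628 629 629 629 632] [655 654 654 655 657 671 276 395 385 384 385 382 385] [250 248 252 245 251 250 253 254 245 248 230 171 171 143 141 148]
```

```bash
cat >> h.py <<'E'
M=np.array([.4427,-.004,.0665])
def park2(out,th=np.radians(15),foot=(.107,-.0018,.008)):
    zp=(s-[0,0,1])/np.sqrt(2);Rt=frame(np.cos(th)*zp-np.sin(th)*a,yr)
    return M+a*out-Rt.apply(foot),Rt
E
python3 - <<'E'
from h import *
p0,R0=here()
for out in(.1,.05,.03):
    p,Rt=park2(out);print(p.round(4),rel(p,Rt,p0,R0),Rt.apply([0,0,1]))
E
```

```text
[ 0.4824 -0.1584  0.1976] (array([-4.4000e-03, -1.2567e+00,  1.1000e-03]), array([ 0.0471, -0.0389, -0.0599])) [ 0.11900766 -0.48553126 -0.86608116]
[ 0.474  -0.124   0.1623] (array([-4.4000e-03, -1.2567e+00,  1.1000e-03]), array([ 0.0497, -0.0387, -0.01  ])) [ 0.11900766 -0.48553126 -0.86608116]
[ 0.4706 -0.1103  0.1481] (array([-4.4000e-03, -1.2567e+00,  1.1000e-03]), array([ 0.0508, -0.0386,  0.01  ])) [ 0.11900766 -0.48553126 -0.86608116]
```

Call:
{"fn": "drive_tool", "kwargs": {
  "commands": [
    [0,-0.1,0,0.01,-0.01,-0.04,0],
    [0,-0.24,0,0.02,-0.02,-0.08,0],
    [0,-0.38,0,0.03,-0.03,-0.11,0],
    [0,-0.52,0,0.04,-0.039,-0.11,0],
    [0,-0.66,0,0.047,-0.039,-0.11,0],
    [0,-0.8,0,0.047,-0.039,-0.11,0],
    [0,-0.94,0,0.047,-0.039,-0.1,0],
    [0,-1.08,0,0.047,-0.039,-0.08,0],
    [-0.004,-1.257,0.001,0.047,-0.039,-0.06,0],
    [-0.004,-1.257,0.001,0.047,-0.039,-0.06,0]
  ]
}}

```text
t: 7.9
tcp_pos: [0.4781, -0.1543, 0.1902]
orientation: [0.593, 0.762, -0.162, 0.201]
wrist_force: [-0.5, 0.4, -2.7]
gripper_width: 0.236
gripper_force: 71.4
```

Call:
{"fn": "drive_tool", "kwargs": {
  "commands": [
    [0,0,0,0,0,0,0],
    [0,0,0,0,0,0,0],
    [0,0,0,0,0,0,0]
  ]
}}

```text
t: 8.2
tcp_pos: [0.4833, -0.1608, 0.2003]
orientation: [0.597, 0.759, -0.16, 0.205]
wrist_force: [0.1, -0.9, -1.1]
gripper_width: 0.236
gripper_force: 71.4
```

```bash
python3 - <<'E'
from h import *
p0,R0=here();print(p0,R0.apply([0,0,1]))
for out in(.1,.015,-.01,-.051):
    p,Rt=park2(out);print(rel(p,Rt,p0,R0))
g=get_image("wrist")[:,:,::-1].astype(int).sum(2)
from scipy.ndimage import gaussian_filter1d as G
for r in(6,20,40,80,120,160,200):
    d=np.diff(G(g[r,215:285].astype(float),.7));print(r,[(215+j+.5,int(d[j])) for j in range(1,68) if abs(d[j])>25 and abs(d[j])>=abs(d[j-1]) and abs(d[j])>=abs(d[j+1])])
print(g[0:12,249])
E
```

```text
[ 0.48334458 -0.16079599  0.20034603] [ 0.12039623 -0.48682449 -0.8651628 ]
(array([ 0.001 ,  0.0018, -0.0033]), array([ 0.0036, -0.0004,  0.001 ]))
(array([ 0.001 ,  0.0018, -0.0033]), array([ 0.0857, -0.0007,  0.0229]))
(array([ 0.001 ,  0.0018, -0.0033]), array([ 0.1099, -0.0007,  0.0293]))
(array([ 0.001 ,  0.0018, -0.0033]), array([ 0.1495, -0.0009,  0.0399]))
6 [(235.5, 89), (262.5, -42)]
20 [(233.5, 52), (266.5, -38)]
40 [(228.5, 78), (232.5, -50), (234.5, 48), (266.5, -47)]
80 [(222.5, -36), (251.5, 74), (266.5, -37)]
120 [(216.5, 26), (233.5, -35), (268.5, 57), (276.5, -100), (279.5, 48), (281.5, -102)]
160 [(234.5, -92), (268.5, -60)]
200 [(235.5, -93), (269.5, -46), (280.5, 31)]
[436 431 558 667 685 681 682 681 681 681 682 683]
```

Call:
{"fn": "drive_tool", "kwargs": {
  "commands": [
    [0,0,0,0.045,0,0.012,0],
    [0,0,0,0.085,-0.001,0.023,0],
    [0,0,0,0.095,-0.001,0.025,0],
    [0,0,0,0.1,-0.001,0.027,0],
    [0,0,0,0.105,-0.001,0.028,0],
    [0,0,0,0.11,-0.001,0.029,0],
    [0,0,0,0.11,-0.001,0.029,0]
  ]
}}

```text
t: 8.95
tcp_pos: [0.4629, -0.0819, 0.1191]
orientation: [0.597, 0.759, -0.16, 0.205]
wrist_force: [0.0, -1.1, -1.6]
gripper_width: 0.236
gripper_force: 71.5
```

Call:
{"fn": "drive_tool", "kwargs": {
  "commands": [
    [0,0,0,0.004,0,0.001,0],
    [0,0,0,0.008,0,0.002,0],
    [0,0,0,0.012,0,0.003,0],
    [0,0,0,0.016,0,0.004,0],
    [0,0,0,0.016,0,0.004,0]
  ]
}}

```text
t: 9.45
tcp_pos: [0.4594, -0.0696, 0.1064]
orientation: [0.596, 0.76, -0.16, 0.204]
wrist_force: [0.6, -1.0, -3.3]
gripper_width: 0.234
gripper_force: 71.5
```

Call:
{"fn": "drive_tool", "kwargs": {
  "commands": [
    [0,0,0,0.004,0,0.001,0],
    [0,0,0,0.008,0,0.002,0],
    [0,0,0,0.012,0,0.003,0],
    [0,0,0,0.012,0,0.003,0]
  ]
}}

```text
t: 9.85
tcp_pos: [0.4573, -0.061, 0.0978]
orientation: [0.596, 0.76, -0.16, 0.204]
wrist_force: [-0.4, -1.0, -4.8]
gripper_width: 0.237
gripper_force: 71.6
```

Call:
{"fn": "drive_tool", "kwargs": {
  "commands": [
    [0,0,0,0.003,0,0.001,0],
    [0,0,0,0.006,0,0.002,0],
    [0,0,0,0.009,0,0.003,0],
    [0,0,0,0.009,0,0.003,0]
  ]
}}

```text
t: 10.25
tcp_pos: [0.4559, -0.055, 0.0908]
orientation: [0.596, 0.76, -0.16, 0.204]
wrist_force: [-1.1, -2.3, -3.1]
gripper_width: 0.236
gripper_force: 71.5
```

Call:
{"fn": "drive_tool", "kwargs": {
  "commands": [
    [0,0,0,0.003,0,0.001,0],
    [0,0,0,0.006,0,0.002,0],
    [0,0,0,0.006,0,0.002,0]
  ]
}}

```text
t: 10.55
tcp_pos: [0.4558, -0.0524, 0.0881]
orientation: [0.597, 0.759, -0.161, 0.206]
wrist_force: [-1.8, -10.8, 4.4]
gripper_width: 0.237
gripper_force: 72.3
```

Call:
{"fn": "drive_tool", "kwargs": {
  "commands": [
    [0,0,0,0,0,0,0.6],
    [0,0,0,0,0,0,0.6],
    [0,0,0,0,0,0,0.6],
    [0,0,0,0,0,0,0.6],
    [0,0,0,0,0,-0.03,0.6],
    [0,0,0,0,0,-0.08,0.6],
    [0,0,0,0,0,-0.12,0.6],
    [0,0,0,0,0,-0.15,1],
    [0,0,0,0,0,-0.15,1],
    [0,0,0,0,0,-0.15,1]
  ]
}}

```text
t: 11.55
tcp_pos: [0.4376, 0.0221, 0.2166]
orientation: [0.596, 0.76, -0.16, 0.205]
wrist_force: [-0.5, -0.3, 0.4]
gripper_width: 1.0
gripper_force: 0.0
```

```bash
python3 - <<'E'
from h import *
p0,R0=here();print(p0,np.round(get_obs()["joints"],2))
# foot est at seat
seat=np.array([.4558,-.0524,.0881])+R0.apply([.107,-.0018,.008]);print("seat",seat,M-.051*a)
sd=get_image("side")[:,:,::-1];t=get_image("top")[:,:,::-1];cv2.imwrite("side5.png",sd);cv2.imwrite("top5.png",t)
f=lambda g,x0,y0,W,H,S:cv2.resize(np.ascontiguousarray(g[y0:y0+H,x0:x0+W]),None,fx=S,fy=S,interpolation=cv2.INTER_CUBIC)
cv2.imwrite("pics/s5.png",np.hstack([f(sd,215,170,65,75,6),f(t,250,160,65,75,6)]))
el=np.radians(40);b=s*np.cos(el)+[0,0,np.sin(el)]
for X in(seat,seat+.08*b,seat+.14*b):print(proj("side",X).round(1),proj("top",X).round(1))
E
```

```text
[0.43758064 0.02210398 0.21659186] [ 0.1  -0.45 -0.5   1.44 -0.52  1.41]
seat [0.43307747 0.03321188 0.02751508] [0.43411714 0.03101663 0.03043755]
[[257.7 220.6]] [[262.3 191.2]]
[[248.3 227.5]] [[281.9 185.1]]
[[240.1 233.5]] [[297.5 180.2]]
```

View pics/s5.png

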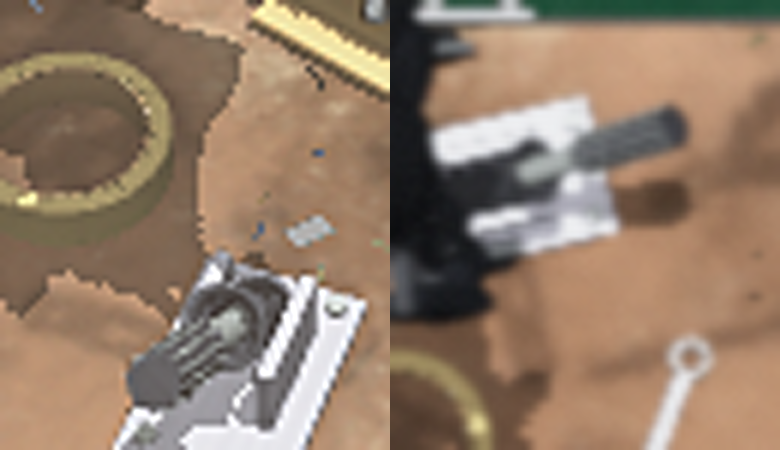

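The burr is parked: the head end is at (147,378) in the side crop and (672,126) in the top crop, within a pixel of my model (axis at 40° elevation). I'll retake it by the end of its head.

```bash
cat >> h.py <<'E'
seat=np.array([.4331,.0332,.0275]);el=np.radians(40);b=s*np.cos(el)+[0,0,np.sin(el)];Rg=frame(-b,yr)
E
python3 - <<'E'
from h import *
p0,R0=here()
for d in(.3,.2,.106):print((seat+d*b).round(3),rel(seat+d*b,Rg,p0,R0))
E
```

```text
[ 0.488 -0.19   0.22 ] (array([-2.0000e-04,  1.3976e+00, -1.4000e-03]), array([-0.1908, -0.0006,  0.1046]))
[ 0.47  -0.116  0.156] (array([-2.0000e-04,  1.3976e+00, -1.4000e-03]), array([-0.0923, -0.0006,  0.1218]))
[ 0.452 -0.046  0.096] (array([-2.0000e-04,  1.3976e+00, -1.4000e-03]), array([ 0.0003, -0.0007,  0.138 ]))
```

Call:
{"fn": "drive_tool", "kwargs": {
  "commands": [
    [0,0,0,-0.05,0,0.0,1],
    [0,0.15,0,-0.1,0,0.02,1],
    [0,0.3,0,-0.14,0,0.05,1],
    [0,0.45,0,-0.17,0,0.08,1],
    [0,0.6,0,-0.19,0,0.1,1],
    [0,0.75,0,-0.19,0,0.105,1],
    [0,0.9,0,-0.19,0,0.105,1],
    [0,1.05,0,-0.19,0,0.105,1],
    [0,1.2,0,-0.19,0,0.105,1],
    [0,1.35,0,-0.19,0,0.105,1]
  ]
}}

```text
t: 12.65
tcp_pos: [0.4884, -0.1902, 0.2205]
orientation: [0.577, 0.734, 0.222, -0.281]
wrist_force: [0.7, 0.4, 0.9]
gripper_width: 1.001
gripper_force: 0.0
```

Call:
{"fn": "drive_tool", "kwargs": {
  "commands": [
    [0,0.05,0,0,0,0,1],
    [0,0.05,0,0,0,0,1],
    [0,0.05,0,0,0,0,1],
    [0,0.05,0,0,0,0,1]
  ]
}}

```text
t: 13.05
tcp_pos: [0.4858, -0.1839, 0.2145]
orientation: [0.574, 0.73, 0.232, -0.289]
wrist_force: [-0.4, 0.8, 0.3]
gripper_width: 0.998
gripper_force: 0.0
```

```bash
python3 - <<'E'
from h import *
p0,R0=here();print(p0,np.round(get_obs()["joints"],2))
for d in(.2,.106):print((seat+d*b).round(3),rel(seat+d*b,Rg,p0,R0))
c=calibration("wrist");g=get_image("wrist")[:,:,::-1]
for d in(.14,.11,.08):print(proj("wrist",seat+d*b,c).round(1))
cv2.imwrite("w6.png",g);np.save("w6.npy",c,allow_pickle=True)
y=g.astype(int).sum(2);u,v=proj("wrist",seat+.14*b,c)[0].astype(int)
for r in range(v-30,v+25,6):print(r,y[r,u-40:u+42:4])
E
```

```text
[ 0.48577873 -0.183942    0.21448853] [-0.83  0.58  0.42  2.11  0.35  0.38]
[ 0.47  -0.116  0.156] (array([0.0085, 0.112 , 0.0021]), array([ 0.0106, -0.0002,  0.0908]))
[ 0.452 -0.046  0.096] (array([0.0085, 0.112 , 0.0021]), array([ 0.0211, -0.001 ,  0.1842]))
[[252.9 153.4]]
[[252.7 143.6]]
[[252.5 135.4]]
123 [520 520 525 662 543 510 321 268 124 518 524 551 309 265 729 742 726 372
 435 475 474]
129 [509 511 496 699 540 488 475 368 307 279 385 448 388 346 738 743 731 491
 461 498 499]
135 [435 430 425 725 542 536 539 308 366 310 449 360 310 435 728 746 733 585
 477 483 510]
141 [460 431 431 742 544 439 354 481 259 342 349 341 335 483 354 750 733 683
 497 507 500]
147 [462 465 457 749 539 538 349 395 336 335 341 349 343 367 347 748 738 695
 497 523 532]
153 [506 509 496 742 538 551 340 572 340 336 341 330 334 386 324 746 739 696
 503 507 543]
159 [518 521 524 735 729 741 541 562 553 330 326 324 509 736 744 746 738 718
 511 540 553]
165 [530 536 502 736 664 521 543 561 744 739 750 731 745 737 749 694 741 737
 529 538 542]
171 [532 538 509 741 415 382 541 559 580 738 748 730 743 736 726 637 663 747
 552 541 541]
177 [536 538 457 489 491 506 488 510 565 655 666 649 661 653 671 665 654 663
 563 550 554]
```

Call:
{"fn": "drive_tool", "kwargs": {
  "commands": [
    [0,0.0,0,0.005,0.001,0.04,1],
    [0,0.03,0,0.01,0.002,0.07,1],
    [0,0.06,0,0.01,0.002,0.09,1],
    [0,0.11,0,0.01,0.002,0.091,1],
    [0,0.11,0,0.01,0.002,0.091,1],
    [0,0.11,0,0.01,0.002,0.091,1]
  ]
}}

```text
t: 13.7
tcp_pos: [0.472, -0.1158, 0.1546]
orientation: [0.56, 0.713, 0.264, -0.329]
wrist_force: [1.0, -0.0, 0.8]
gripper_width: 0.998
gripper_force: 0.0
```

```bash
python3 - <<'E'
from h import *
p0,R0=here();print(p0,np.round(get_obs()["joints"],2))
for d in(.2,.106):print((seat+d*b).round(3),rel(seat+d*b,Rg,p0,R0))
c=calibration("wrist");g=get_image("wrist")[:,:,::-1]
for d in(.14,.11,.08):print(proj("wrist",seat+d*b,c).round(1))
cv2.imwrite("w7.png",g);np.save("w7.npy",c,allow_pickle=True)
y=g.astype(int).sum(2)//3;u,v=proj("wrist",seat+.14*b,c)[0].astype(int)
for r in range(v-48,v+40,5):print(r,u-50,' '.join('%3d'%k for k in y[r,u-50:u+52:3]))
E
```

```text
[ 0.47202123 -0.11580735  0.15458592] [-0.79  0.55  0.22  2.03  0.42  0.37]
[ 0.47  -0.116  0.156] (array([0.0085, 0.0014, 0.002 ]), array([ 0.0017, -0.0023, -0.0003]))
[ 0.452 -0.046  0.096] (array([0.0085, 0.0014, 0.002 ]), array([ 0.0018, -0.0031,  0.0936]))
[[249.4 206.3]]
[[249.5 191.5]]
[[249.6 179.9]]
158 199 169 168 167 166 166 166 226 239 238 206 234 113  81  86  90 121 137 167 117  65  73  66 106 227 235 239 239 238 158 142 135 145 159 155
163 199 165 167 168 168 170 164 238 174 176 221 101 108  82 110  64 162 186 194 184 129  95  60  99 143 237 240 238 238 189 139 137 148 152 150
168 199 166 166 168 166 164 129 241 174 178 223 103 116 100 120 160  94 189 103 115 142 111  78 105 140 237 241 239 237 221 149 154 161 165 166
173 199 153 156 153 151 149 109 239 174 178 164 168 121 133  86 142  95 188 105 102 171 109 108 114 222 237 241 238 237 220 137 145 155 158 159
178 199 140 141 140 136 136 133 240 174 176 204 172 130 151 118 105  96 187 103 100 184  95 163 141 234 235 242 238 238 227 147 155 158 156 163
183 199 154 149 141 133 136 156 237 174 177 119 115 101 186 150  89  9
[... 1101 characters left out ...]
 172 172 238 164 140 147 153 173 174 179 176 226 240 241 244 240 237 242 239 239 244 148 208 207 232 240 222 177 177 175 175
228 199 172 172 172 173 216 235 171 175 176 176 172 175 178 177 246 240 242 243 240 237 242 238 240 243 242 241 239 240 241 221 183 179 177 178
233 199 171 172 173 168 142 112 115 111 111 104 107 111 112 112 113 129 114 114 129 112 113 117 117 113 114 115 116 114 113 152 176 175 175 176
238 199 169 170 169 169 144 115 113 114 110 114 115 116 113 169 166 168 170 171 172 170 168 167 166 167 167 169 171 176 176 175 173 174 176 178
243 199 169 167 166 164 161 111 110 113 113 114 114 115 155 171 170 170 171 172 171 170 169 169 171 169 168 172 174 177 176 176 178 177 178 177
```

Call:
{"fn": "drive_tool", "kwargs": {
  "commands": [
    [0.008,0,0.002,0.005,-0.002,0.04,1],
    [0.008,0,0.002,0.005,-0.002,0.08,1],
    [0.008,0,0.002,0.005,-0.002,0.094,1],
    [0.008,0,0.002,0.005,-0.002,0.094,1],
    [0.008,0,0.002,0.005,-0.002,0.094,0.4],
    [0.008,0,0.002,0.005,-0.002,0.094,0.2],
    [0.008,0,0.002,0.005,-0.002,0.094,0],
    [0.008,0,0.002,0.005,-0.002,0.094,0],
    [0.008,0,0.002,0.005,-0.002,0.094,0],
    [0.008,0,0.002,0.005,-0.002,0.094,0]
  ],
  "grip_force": 90
}}

```text
t: 14.75
tcp_pos: [0.4526, -0.0434, 0.0973]
orientation: [0.56, 0.713, 0.261, -0.333]
wrist_force: [-0.7, -5.5, 5.5]
gripper_width: 0.23
gripper_force: 87.7
```

Call:
{"fn": "drive_tool", "kwargs": {
  "commands": [
    [0,0,0,0,0,-0.01,0],
    [0,0,0,0,0,-0.025,0],
    [0,0,0,0,0,-0.04,0],
    [0,0,0,0,0,-0.055,0],
    [0,0,0,0,0,-0.07,0],
    [0,0,0,0,0,-0.08,0],
    [0,0,0,0,0,-0.08,0]
  ]
}}

```text
t: 15.45
tcp_pos: [0.4676, -0.1035, 0.1488]
orientation: [0.56, 0.712, 0.261, -0.333]
wrist_force: [0.0, 0.2, -0.5]
gripper_width: 0.236
gripper_force: 88.2
```

```bash
python3 - <<'E'
from h import *
p0,R0=here();o=get_obs();print(p0,np.round(o["joints"],2),o["wrist_force"])
# collet from first top picture
Rv=frame([0,0,-1],yr)
m=np.array([.372,-.249])
print(rel([m[0],m[1],.28],Rv,p0,R0))
print(rel([.41,-.17,.27],Rv,p0,R0))
E
```

```text
[ 0.46763183 -0.10345815  0.14877648] [-0.77  0.53  0.18  2.01  0.42  0.38] [ 0.01134744  0.18097829 -0.54982527]
(array([ 0.0009, -0.8735, -0.0016]), array([ 0.0243, -0.1273, -0.1754]))
(array([ 0.0009, -0.8735, -0.0016]), array([ 0.0602, -0.0717, -0.117 ]))
```

Call:
{"fn": "drive_tool", "kwargs": {
  "commands": [
    [0,0,0,0.01,-0.01,-0.05,0],
    [0,-0.1,0,0.03,-0.03,-0.09,0],
    [0,-0.25,0,0.06,-0.05,-0.117,0],
    [0,-0.4,0,0.06,-0.072,-0.117,0],
    [0,-0.55,0,0.06,-0.072,-0.117,0],
    [0,-0.7,0,0.06,-0.072,-0.117,0],
    [0,-0.82,0,0.06,-0.072,-0.117,0],
    [0.001,-0.874,-0.002,0.06,-0.072,-0.117,0],
    [0.001,-0.874,-0.002,0.06,-0.072,-0.117,0],
    [0.001,-0.874,-0.002,0.06,-0.072,-0.117,0]
  ]
}}

```text
t: 16.45
tcp_pos: [0.4092, -0.1685, 0.2691]
orientation: [0.616, 0.788, 0.0, -0.001]
wrist_force: [-0.3, 0.5, -1.5]
gripper_width: 0.232
gripper_force: 88.2
```

Call:
{"fn": "drive_tool", "kwargs": {
  "commands": [
    [0,0,0,0,0,0,0],
    [0,0,0,0,0,0,0],
    [0,0,0,0,0,0,0]
  ]
}}

```text
t: 16.75
tcp_pos: [0.4093, -0.1697, 0.2688]
orientation: [0.617, 0.787, 0.0, -0.002]
wrist_force: [0.3, -0.7, -1.7]
gripper_width: 0.233
gripper_force: 88.2
```

```bash
python3 - <<'E'
from h import *
p0,R0=here();o=get_obs();print(p0,R0.apply([0,0,1]),np.round(o["joints"],2))
c=calibration("wrist");np.save("w8.npy",c,allow_pickle=True);g=get_image("wrist")[:,:,::-1];cv2.imwrite("w8.png",g)
sd=get_image("side")[:,:,::-1];cv2.imwrite("side8.png",sd)
print("pred mouth",proj("wrist",[.372,-.249,.078],c),"knob",proj("wrist",[.447,-.195,.114],c),"side mouth",proj("side",[.372,-.249,.078]))
zt=R0.apply([0,0,1])
for d in(.106,.026,-.034):print(d,proj("wrist",p0+zt*d,c).round(1),proj("side",p0+zt*d).round(1))
f=lambda g,x0,y0,W,H,S:cv2.resize(np.ascontiguousarray(g[y0:y0+H,x0:x0+W]),None,fx=S,fy=S,interpolation=cv2.INTER_CUBIC)
L=f(g,150,120,200,220,2)  # 400x440
u,v=proj("wrist",[.372,-.249,.078],c)[0].astype(int)
x0=max(min(u-40,432),0);y0=max(min(v-44,296),0);print(x0,y0)
Rr=f(g,x0,y0,80,88,5)
us,vs=proj("side",p0+zt*.05)[0].astype(int)
cv2.imwrite("pics/w8.png",np.hstack([L,Rr])) if False else None
E
```

```text
[ 0.4093462  -0.16971195  0.26876126] [-0.00230992  0.00199216 -0.99999535] [-0.69 -0.36 -0.26  1.67  0.    0.64]
pred mouth [[202.83083329 224.18204533]] knob [[286.37907812 205.94625406]] side mouth [[157.24102773 283.80545463]]
0.106 [[253.8 187.2]] [[189.6 243.3]]
0.026 [[253.8 231.1]] [[182.8 219.4]]
-0.034 [[253.9 298.5]] [[176.8 198.4]]
162 180
```

```bash
python3 - <<'E'
import cv2,numpy as np
g=cv2.imread("w8.png");sd=cv2.imread("side8.png")
f=lambda g,x0,y0,W,H,S:cv2.resize(np.ascontiguousarray(g[y0:y0+H,x0:x0+W]),None,fx=S,fy=S,interpolation=cv2.INTER_CUBIC)
A=f(g,168,172,110,120,5);B=f(sd,165,165,40,100,6)
cv2.imwrite("pics/w8.png",np.hstack([A,B]))
E
```

```text
(no output)
```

View pics/w8.png

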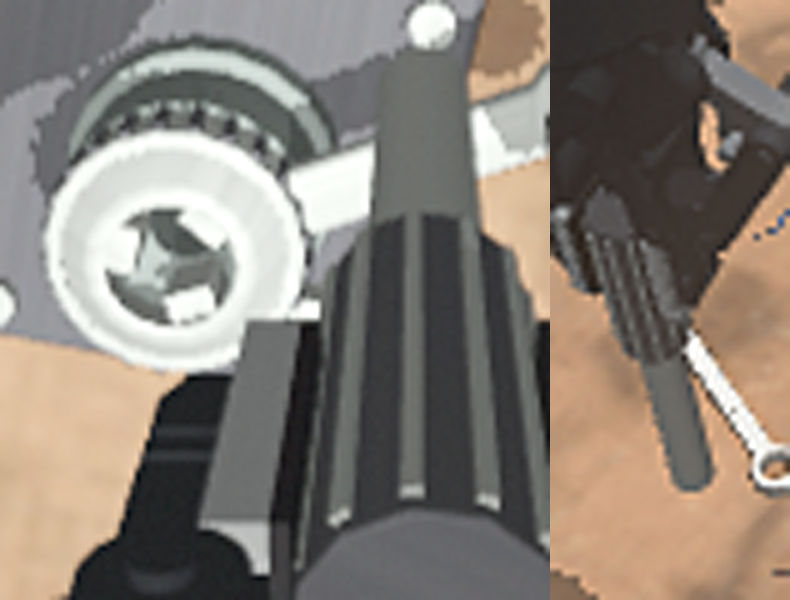

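The mouth opening is centred at crop (171,267), i.e. pixel (201.8,225). In the same view the foot edge is at row 182, the shoulder at row 215 and the head end at row 274, with the shank's centre at columns 252.5–253. I'll fit the burr in the hand and the collet's position.

```bash
python3 - <<'E'
from h import *
from scipy.optimize import least_squares
c=np.load("w8.npy",allow_pickle=True).item();p0,R0=here()
print("mouth",w("wrist",(201.8,225),.078,c))
y=cv2.imread("w8.png").astype(int).sum(2)//3
for col in(248,253,258):print(col,y[176:190,col],y[209:221,col],y[268:280,col])
print([ (r,y[r,238:270].tolist()) for r in(190,208)])
def rows(v,bev):
    L,x0,th=v # L: foot distance from TCP along tool z, x0 axis x at grip(z=-.018), th tilt
    f=lambda d,r:np.array([x0+np.sin(th)*(d+.018)+r*np.cos(th),0,d*np.cos(th)-r*np.sin(th)])
    P=[f(L-bev,.007),f(L-.08,.011),f(L-.14,.011)]
    return proj("wrist",p0+R0.apply(P),c)[:,1]
for o in([182,215,274.4],[181,215,274.4],[183,215,274.4],[182,214,274.4],[182,215,275.5]):
    s_=least_squares(lambda v:rows(v,.003)-o,[.106,0,0]);print(o,s_.x.round(4),np.degrees(s_.x[2]).round(2),"foot x",(s_.x[1]+np.sin(s_.x[2])*(s_.x[0]+.018)).round(4))
E
```

```text
mouth [ 0.37110632 -0.25020687  0.078     ]
248 [129 133 160 161 159 136 107 110 111 110 111 109 111 110] [111 111 109 111 112 102  75  64  67  68  69  67] [ 99 129 146 109  53  59  83 105 109 103 104 105]
253 [252 249 249 245 233 188 105 110 110 109 110 111 110 110] [110 111 110 110 111  93  53  54  54  54  54  56] [ 53  52  52  53  56  60  92 109 103 103 104 105]
258 [255 234 185 167 128 107 108 108 105 105 105 103 105 105] [106 108 107 107 108 106  83  55  58  56  57  55] [ 57  58  59  57  57  60  77  99 106 103 101 103]
[(190, [109, 112, 112, 112, 110, 105, 104, 105, 108, 109, 111, 110, 111, 110, 110, 109, 110, 108, 107, 105, 107, 102, 100, 119, 173, 187, 186, 179, 170, 155, 128, 125]), (208, [251, 250, 251, 245, 137, 96, 104, 108, 109, 111, 110, 110, 110, 111, 111, 111, 110, 109, 108, 108, 107, 105, 106, 101, 96, 131, 195, 192, 190, 190, 191, 192])]
[182, 215, 274.4] [ 0.1109 -0.0036  0.002 ] 0.11 foot x -0.0033
[181, 215, 274.4] [ 0.1158 -0.0064  0.0193] 1.1 foot x -0.0039
[183, 215, 274.4] [ 0.1061 -0.0009 -0.0147] -0.84 foot x -0.0028
[182, 214, 274.4] [ 0.1031  0.0009 -0.016 ] -0.92 foot x -0.0011
[182, 215, 275.5] [ 0.1073 -0.0019 -0.003 ] -0.17 foot x -0.0023
```

```bash
python3 - <<'E'
from h import *
p0,R0=here();Rv=frame([0,0,-1],yr)
for z in(.22,.185,.15,.132):
    p=np.array([.3711,-.2502,z])-Rv.apply([-.002,-.0005,0]);print(p,rel(p,Rv,p0,R0))
E
```

```text
[ 0.3711095  -0.24813847  0.22      ] (array([-0.0014, -0.0017,  0.0006]), array([-0.0672, -0.0558,  0.049 ]))
[ 0.3711095  -0.24813847  0.185     ] (array([-0.0014, -0.0017,  0.0006]), array([-0.0673, -0.0558,  0.084 ]))
[ 0.3711095  -0.24813847  0.15      ] (array([-0.0014, -0.0017,  0.0006]), array([-0.0674, -0.0557,  0.119 ]))
[ 0.3711095  -0.24813847  0.132     ] (array([-0.0014, -0.0017,  0.0006]), array([-0.0674, -0.0557,  0.137 ]))
```

Call:
{"fn": "drive_tool", "kwargs": {
  "commands": [
    [-0.001,-0.002,0,-0.034,-0.028,0.02,0],
    [-0.001,-0.002,0,-0.067,-0.056,0.049,0],
    [-0.001,-0.002,0,-0.067,-0.056,0.065,0],
    [-0.001,-0.002,0,-0.067,-0.056,0.065,0],
    [-0.001,-0.002,0,-0.067,-0.056,0.065,0],
    [-0.001,-0.002,0,-0.067,-0.056,0.065,0]
  ]
}}

```text
t: 17.45
tcp_pos: [0.3717, -0.2475, 0.2058]
orientation: [0.616, 0.787, -0.0, 0.001]
wrist_force: [-0.5, -0.5, -0.4]
gripper_width: 0.235
gripper_force: 88.5
```

```bash
python3 - <<'E'
from h import *
p0,R0=here();print(p0,R0.apply([0,0,1]))
c=calibration("wrist");g=get_image("wrist");cv2.imwrite("w9.png",g[:,:,::-1])
y=g.astype(int).sum(2)//3
m=proj("wrist",[.3711,-.2502,.078],c)[0];print("mouth pred",m,"foot ax",proj("wrist",p0+R0.apply([-.002,-.0005,.107]),c))
u=int(m[0])
for r in range(140,212,3):print(r,u-34,' '.join('%3d'%k for k in y[r,u-34:u+36:2]))
E
```

```text
[ 0.37168514 -0.24752335  0.20576097] [ 0.00162412 -0.00246831 -0.99999563]
mouth pred [252.12678893 181.74846495] foot ax [[253.08694785 189.2287054 ]]
140 218 154 161 154 143 109 106  98 150 153 154 135  83  74  76  78  81  81  81  81  80  81  83  85 140 196 217 215 197 109 154 159 161 160 146  98
143 218 161 130 108 108  88 133 154 154 126  74  78  80 101 116 143  74  96 141 141 101  74 162 109  84  88  82 172 216 214 176 105 104 104 107 106
146 218 108 106 110  99 151 156 127  76  75 111 126  48  71 101  98 154 145 103 101  97 138  96 112 118  65 115  80  89 191 214 188  88 108 106 104
149 218 111 107 107 151 155  93  78  58  73 101 150 197 229 247 252 254 254 252 253 254 254 253 226 190 145 105 156  92  88 111 151 139 101 106 105
152 218 107 104 143 155  81 104 112 156 189 248 252 253 249 242 215 217 219 222 222 222 231 243 254 255 255 253 216  86  89 139 107 151 136  99 105
155 218 106 123 151 112  50 115 212 249 254 236 212 212 212 213 215 217 218 218 217 217 217 220 222 224 236 252 255 252 173 139  95 112 151 113 103
158 218 103 147 146 121 160 247 251 248 216 210 212 213 215
[... 1904 characters left out ...]
 206 187 170 176 184  98 102 105 106 106 104 105 101  96 166 236 229 219 221 218 236 245 233 150 153 154 155
200 218 150 149 150 153 148 222 241 233 208 200 203 206 216  99 103 105 105 108 106 104 102  97 144 222 218 213 222 241 240 212 218 134 154 153 154
203 218 149 149 150 151 151 151 185 235 243 232 205 204 177  98 105 104 107 106 106 104 103  98 112 214 223 233 243 208 147 183 216 150 153 154 155
206 218 149 151 152 150 151 151 151 148 153 215 242 244 176 100 104 106 107 106 104 103 102  99 103 253 242 210 140 140 152 155 153 151 152 153 156
209 218 150 149 152 152 152 153 149 150 150 152 156 166 121 101 105 107 108 107 106 104 103  99  94 142 153 154 152 151 153 154 151 153 154 154 133
```

Call:
{"fn": "drive_tool", "kwargs": {
  "commands": [
    [0,0,0,-0.0005,-0.0005,0.01,0],
    [0,0,0,-0.0005,-0.0005,0.018,0],
    [0,0,0,-0.0005,-0.0005,0.022,0],
    [0,0,0,-0.0005,-0.0005,0.026,0],
    [0,0,0,-0.0005,-0.0005,0.03,0],
    [0,0,0,-0.0005,-0.0005,0.032,0],
    [0,0,0,-0.0005,-0.0005,0.032,0]
  ]
}}

```text
t: 18.2
tcp_pos: [0.3707, -0.2482, 0.1722]
orientation: [0.617, 0.787, -0.0, 0.001]
wrist_force: [0.8, 0.1, -1.3]
gripper_width: 0.236
gripper_force: 88.5
```

Call:
{"fn": "drive_tool", "kwargs": {
  "commands": [
    [0,0,0,0,0,0.005,0],
    [0,0,0,0,0,0.01,0],
    [0,0,0,0,0,0.015,0],
    [0,0,0,0,0,0.02,0],
    [0,0,0,0,0,0.02,0]
  ]
}}

```text
t: 18.7
tcp_pos: [0.3707, -0.2483, 0.1516]
orientation: [0.617, 0.787, -0.0, 0.001]
wrist_force: [1.6, -0.9, -3.0]
gripper_width: 0.235
gripper_force: 88.3
```

Call:
{"fn": "drive_tool", "kwargs": {
  "commands": [
    [0,0,0,0,0,0.004,0],
    [0,0,0,0,0,0.008,0],
    [0,0,0,0,0,0.012,0],
    [0,0,0,0,0,0.014,0],
    [0,0,0,0,0,0.014,0]
  ]
}}

```text
t: 19.2
tcp_pos: [0.3707, -0.2483, 0.1381]
orientation: [0.617, 0.787, -0.0, 0.001]
wrist_force: [1.3, -3.5, -2.7]
gripper_width: 0.237
gripper_force: 88.3
```

Call:
{"fn": "drive_tool", "kwargs": {
  "commands": [
    [0,0,0,0,0,0.002,0],
    [0,0,0,0,0,0.004,0],
    [0,0,0,0,0,0.006,0],
    [0,0,0,0,0,0.006,0]
  ]
}}

```text
t: 19.6
tcp_pos: [0.3707, -0.2484, 0.1322]
orientation: [0.617, 0.787, -0.0, 0.001]
wrist_force: [3.2, -2.4, -3.0]
gripper_width: 0.234
gripper_force: 88.4
```

Call:
{"fn": "drive_tool", "kwargs": {
  "commands": [
    [0,0,0,0,0,0.002,0],
    [0,0,0,0,0,0.003,0],
    [0,0,0,0,0,0.004,0],
    [0,0,0,0,0,0.004,0]
  ]
}}

```text
t: 20.0
tcp_pos: [0.3712, -0.2492, 0.1306]
orientation: [0.617, 0.787, -0.001, 0.002]
wrist_force: [-0.9, 1.4, 16.3]
gripper_width: 0.232
gripper_force: 90.7
```

The foot reached the floor (16 N at z≈0.131, as predicted). I'll release and retreat upward.

Call:
{"fn": "drive_tool", "kwargs": {
  "commands": [
    [0,0,0,0,0,0,0.6],
    [0,0,0,0,0,0,0.6],
    [0,0,0,0,0,0,0.6],
    [0,0,0,0,0,-0.02,0.6],
    [0,0,0,0,0,-0.06,0.6],
    [0,0,0,0,0,-0.1,0.6],
    [0,0,0,0,0,-0.14,0.6],
    [0,0,0,0,0,-0.14,0.6]
  ]
}}

```text
t: 20.8
tcp_pos: [0.3716, -0.2494, 0.2734]
orientation: [0.617, 0.787, -0.001, 0.004]
wrist_force: [-0.1, 0.3, -0.1]
gripper_width: 0.6
gripper_force: 0.0
```

```bash
cat >> h.py <<'E'
C=np.array([.3711,-.2502]);PH0=np.radians(36)
def knob(ang,z,r=.095):
    ph=PH0-ang;u=np.array([np.cos(ph),np.sin(ph),0]);t=np.array([-u[1],u[0],0])
    x=-u;zt=np.array([0,0,-1.]);y=np.cross(zt,x)
    return np.array([C[0],C[1],z])+r*u,R.from_matrix(np.c_[x,y,zt])
E
python3 - <<'E'
from h import *
p0,R0=here();print(p0,np.round(get_obs()["joints"],2))
k=w("top",(339.6,183.6),.114);print("knob",k,np.linalg.norm(k[:2]-C),np.degrees(np.arctan2(*(k[:2]-C)[::-1])))
c=calibration("wrist");y=get_image("wrist").astype(int)
cv2.imwrite("w10.png",y[:,:,::-1].astype(np.uint8))
kp=proj("wrist",[[C[0]+.095*np.cos(a_),C[1]+.095*np.sin(a_),.114] for a_ in np.radians([30,36,42])],c);print(kp,proj("wrist",[C[0],C[1],.166],c))
hsv=y.sum(2)//3
u,v=kp[1].astype(int)
for r in range(v-30,v+30,4):
    if 0<=r<384:print(r,u-36,' '.join('%3d'%q for q in hsv[r,max(u-36,0):u+37:3]))
print(rel(*knob(0,.16),p0,R0))
sd=get_image("side");cv2.imwrite("side10.png",sd[:,:,::-1]);print(proj("side",[C[0],C[1],.166]))
E
```

```text
[ 0.37161004 -0.24937128  0.27344643] [-0.88 -0.36 -0.25  1.67 -0.    0.44]
knob [ 0.44880755 -0.19681298  0.114     ] 0.0942795660282952 34.490032321229876
[[353.5313306  140.93784599]
 [350.8579221  130.49443601]
 [347.00533966 120.29520751]] [[252.44931642 186.49876121]]
100 314 172 171 170 170 168 160 237 229 228 143 150 157 168 173 173 176 171 167 164 153 151 155 158 164 170
104 314 171 169 168 169 170 218 229 229 229 200 145 156 168 168 174 175 172 169 161 151 146 155 158 161 167
108 314 171 170 171 170 167 163 234 230 230 230 130 146 156 163 169 172 171 168 159 151 148 153 157 158 167
112 314 122 150 170 169 161 166 160 232 230 230 154 133 147 155 161 167 168 166 161 155 152 153 154 155 170
116 314 115 114 111 168 162 164 158 122 184 207 124 134 143 151 157 160 163 162 158 157 152 155 154 157 173
120 314 114 111 111 166 163  96 182 226 160 188 195 244 141 150 159 162 159 157 157 150 149 150 152 158 168
124 314 116 115 108 118 138 177 185   6  18  22  19  18  14 104 160 157 152 152 150 143 147 151 155 158 145
128 314 170 228 177 180 176 181 182  11  18  24  26  81  96  84  66 1
[... 194 characters left out ...]
  74  84  80  76  66  70 165 168 168 158 155 158 163 133  83
140 314 239 237 231 190 122 144 135 121 114  88  34  66  64  61  58 165 168 175 171 162 153 158  81 138  87
144 314 170 163 140 131 132 132 129 124 116 109  97  91  94 112 145 159 164 165 167 170 178 186 129  83  86
148 314 174 169 154 141 142 138 128 126 130 121 112 114 112 122 128 136 145 144 155 175 191 186 138  87  88
152 314 179 177 171 158 145 148 144 139 147 142 122 115 117 130 138 142 145 143 156 178 198 127  84  86  88
156 314 181 176 175 166 156 154 154 153 151 150 140 134 130 131 146 154 151 146 146 164 170 141  84  87  83
(array([-0.0052,  0.0077, -1.9574]), array([0.036 , 0.087 , 0.1134]))
[[146.10578444 262.82673746]]
```

```bash
sed -i 's/radians(36)/radians(34)/' h.py; python3 - <<'E'
from h import *
p0,R0=here()
print(rel(*knob(0,.21),p0,R0),rel(*knob(0,.086),p0,R0))
E
```

```text
(array([-1.7000e-03,  1.9000e-03, -1.9225e+00]), array([0.031 , 0.089 , 0.0588])) (array([-1.7000e-03,  1.9000e-03, -1.9225e+00]), array([0.0313, 0.0889, 0.1828]))
```

Call:
{"fn": "drive_tool", "kwargs": {
  "commands": [
    [0,0,-0.15,0.031,0.045,0,0.6],
    [0,0,-0.3,0.031,0.089,0,0.6],
    [0,0,-0.45,0.031,0.089,0.02,0.6],
    [0,0,-0.6,0.031,0.089,0.04,0.6],
    [0,0,-0.75,0.031,0.089,0.058,0.6],
    [0,0,-0.9,0.031,0.089,0.058,0.6],
    [0,0,-1.05,0.031,0.089,0.058,0.6],
    [0,0,-1.2,0.031,0.089,0.058,0.6],
    [0,0,-1.35,0.031,0.089,0.058,0.6],
    [0,0,-1.5,0.031,0.089,0.058,0.6]
  ]
}}

```text
t: 21.9
tcp_pos: [0.4488, -0.1961, 0.2083]
orientation: [-0.088, 0.996, 0.0, -0.001]
wrist_force: [0.2, -0.8, -0.5]
gripper_width: 0.603
gripper_force: 0.0
```

Call:
{"fn": "drive_tool", "kwargs": {
  "commands": [
    [0,0,-0.15,0,0,0,0.6],
    [0,0,-0.3,0,0,0,0.6],
    [0,0,-0.42,0,0,0,0.6],
    [0,0,-0.42,0,0,0,0.6],
    [0,0,-0.42,0,0,0,0.6],
    [0,0,-0.42,0,0,0,0.6]
  ]
}}

```text
t: 22.5
tcp_pos: [0.4494, -0.1966, 0.2097]
orientation: [-0.29, 0.957, -0.0, -0.0]
wrist_force: [1.2, -0.2, 0.3]
gripper_width: 0.6
gripper_force: 0.0
```

```bash
python3 - <<'E'
from h import *
p0,R0=here();print(p0,np.round(get_obs()["joints"],2))
print(rel(*knob(0,.086),p0,R0))
c=calibration("wrist");y=get_image("wrist").astype(int).sum(2)//3;cv2.imwrite("w11.png",y)
kp=proj("wrist",[C[0]+.095*np.cos(PH0),C[1]+.095*np.sin(PH0),.114],c)[0];print(kp,"head end",proj("wrist",[C[0],C[1],.166],c))
u,v=kp.astype(int)
for r in range(v-26,v+30,4):
    if r<384:print(r,u-30,' '.join('%3d'%q for q in y[r,u-30:u+31:3]))
E
```

```text
[ 0.4493571  -0.19662469  0.20970247] [-0.68 -0.24 -0.27  1.54 -0.   -1.27]
(array([-0.0004, -0.0007, -0.0052]), array([-0.0003, -0.0006,  0.1237]))
[251.31197658 190.69183947] head end [[249.50422126  46.11684297]]
164 221 117 118 126 144 156 161 164 114 188 191 191 189 188 133 171 171 169 172 173 171 172
168 221 112 113 121 135 148 151 165 248 156  40  14  21 166 184 192 234 235 163 167 168 169
172 221 117 120 121 138 146 146 239 180  21  22  21  22  18  95 237 234 233 149 157 155 157
176 221 129 135 135 139 142 141 224  12  23  25  21  20  21   7 242 238 210 162 143 142 142
180 221 135 136 136 143 141 143 143  18  26  57  77  52  21  13 159 149 149 143 141 139 140
184 221 151 150 151 155 151 151 147  54  86 101 101  95  78  35 165 159 155 151 144 139 139
188 221 163 159 157 157 158 162 127  70  88  92  97  85  78  64 143 170 168 163 160 156 153
192 221 170 166 161 158 158 164 162  65  80  83  86  80  71  54 181 176 175 172 171 171 171
196 221 171 170 164 154 156 160 165 130  63  71  71  68  56 168 178 179 176 175 175 175 174
200 221 159 162 151 151 159 161 164 167 173 161 139 160 176 175 177 174 173 173 173 172 169
204 221 152 150 150 148 151 157 160 162 159 162 163 168 169 169 172 171 167 165 165 168 164
208 221 160 160 157 154 155 157 159 155 153 150 155 156 157 156 151 155 153 152 151 151 150
212 221 162 161 160 157 158 159 158 157 157 156 155 158 156 151 149 147 147 147 147 146 144
216 221 141 149 166 167 167 161 159 162 163 164 163 163 162 160 155 154 152 149 149 146 147[ WARN:0@0.661] global loadsave.cpp:1063 imwrite_ Unsupported depth image for selected encoder is fallbacked to CV_8U.
```

Call:
{"fn": "drive_tool", "kwargs": {
  "commands": [
    [0,0,0,0,0,0.05,0.6],
    [0,0,0,0,0,0.09,0.6],
    [0,0,0,0,0,0.115,0.6],
    [0,0,0,0,0,0.123,0.6],
    [0,0,0,0,0,0.123,0.6],
    [0,0,0,0,0,0.123,0],
    [0,0,0,0,0,0.123,0],
    [0,0,0,0,0,0.123,0],
    [0,0,0,0,0,0.123,0]
  ],
  "grip_force": 40
}}

```text
t: 23.45
tcp_pos: [0.4507, -0.1978, 0.0893]
orientation: [-0.291, 0.957, -0.002, 0.001]
wrist_force: [-0.1, 1.0, 7.0]
gripper_width: 0.191
gripper_force: 38.9
```

```bash
python3 - <<'E'
from h import *
o=get_obs();p0,R0=here();print(p0,o["wrist_force"],o["gripper_width"])
# rows relative to a start of arc at angle A, in that tool frame (same for every 0.5 chunk)
p,Rt=knob(0,.086)
for d in np.arange(.05,.501,.05):
    r,sft=rel(*knob(d,.086),p,Rt);print(round(d,2),r,sft)
E
```

```text
[ 0.45072531 -0.1977928   0.08925954] [-0.08281832  0.96343377  7.02589434] 0.19137143657469102
0.05 [0.   0.   0.05] [ 0.0001 -0.0047  0.    ]
0.1 [0.  0.  0.1] [ 0.0005 -0.0095  0.    ]
0.15 [0.   0.   0.15] [ 0.0011 -0.0142  0.    ]
0.2 [0.  0.  0.2] [ 0.0019 -0.0189  0.    ]
0.25 [0.   0.   0.25] [ 0.003  -0.0235  0.    ]
0.3 [0.  0.  0.3] [ 0.0042 -0.0281  0.    ]
0.35 [0.   0.   0.35] [ 0.0058 -0.0326  0.    ]
0.4 [0.  0.  0.4] [ 0.0075 -0.037   0.    ]
0.45 [0.   0.   0.45] [ 0.0095 -0.0413  0.    ]
0.5 [0.  0.  0.5] [ 0.0116 -0.0455  0.    ]
```

Call:
{"fn": "drive_tool", "kwargs": {
  "commands": [
    [0,0,0.05,0.0001,-0.0047,-0.002,0],
    [0,0,0.1,0.0005,-0.0095,-0.002,0],
    [0,0,0.15,0.0011,-0.0142,-0.002,0],
    [0,0,0.2,0.0019,-0.0189,-0.002,0],
    [0,0,0.25,0.003,-0.0235,-0.002,0],
    [0,0,0.3,0.0042,-0.0281,-0.002,0],
    [0,0,0.35,0.0058,-0.0326,-0.002,0],
    [0,0,0.4,0.0075,-0.037,-0.002,0],
    [0,0,0.45,0.0095,-0.0413,-0.002,0],
    [0,0,0.5,0.0116,-0.0455,-0.002,0]
  ]
}}

```text
t: 24.45
tcp_pos: [0.4664, -0.2413, 0.0895]
orientation: [-0.045, 0.999, -0.001, 0.001]
wrist_force: [5.0, 0.9, -7.3]
gripper_width: 0.196
gripper_force: 40.1
```

Call:
{"fn": "drive_tool", "kwargs": {
  "commands": [
    [0,0,0.05,0.0001,-0.0047,0,0],
    [0,0,0.1,0.0005,-0.0095,0,0],
    [0,0,0.15,0.0011,-0.0142,0,0],
    [0,0,0.2,0.0019,-0.0189,0,0],
    [0,0,0.25,0.003,-0.0235,0,0],
    [0,0,0.3,0.0042,-0.0281,0,0],
    [0,0,0.35,0.0058,-0.0326,0,0],
    [0,0,0.4,0.0075,-0.037,0,0],
    [0,0,0.45,0.0095,-0.0413,0,0],
    [0,0,0.5,0.0116,-0.0455,0,0]
  ]
}}

```text
t: 25.45
tcp_pos: [0.4594, -0.2883, 0.0895]
orientation: [0.204, 0.979, -0.001, 0.002]
wrist_force: [8.8, -2.8, -10.0]
gripper_width: 0.195
gripper_force: 39.9
```

```bash
python3 - <<'E'
from h import *
o=get_obs();p0,R0=here();q=p0[:2]-C;print(p0,o["wrist_force"],o["gripper_width"],np.linalg.norm(q),np.degrees(PH0-np.arctan2(q[1],q[0]))/57.3,o["joints"][5])
print(rel(*knob(1.0,.089),p0,R0),rel(*knob(1.5,.089),p0,R0))
E
```

```text
[ 0.45941409 -0.28830033  0.08954952] [ 8.77701384 -2.78268518 -9.98338518] 0.19451406383475586 0.09618219320246633 1.0006328390004224 -0.3916858128213945
(array([-0.0005,  0.0042, -0.0041]), array([0.0012, 0.0001, 0.0005])) (array([0.0005, 0.0043, 0.4959]), array([ 0.0126, -0.0455,  0.0005]))
```

Call:
{"fn": "drive_tool", "kwargs": {
  "commands": [
    [0,0,0.05,0.0006,-0.0047,0.001,0],
    [0,0,0.1,0.001,-0.0095,0.001,0],
    [0,0,0.15,0.0016,-0.0142,0.001,0],
    [0,0,0.2,0.0024,-0.0189,0.001,0],
    [0,0,0.25,0.0035,-0.0235,0.001,0],
    [0,0,0.3,0.0047,-0.0281,0.001,0],
    [0,0,0.35,0.0063,-0.0326,0.001,0],
    [0,0,0.4,0.008,-0.037,0.001,0],
    [0,0,0.45,0.01,-0.0413,0.001,0],
    [0,0,0.48,0.0111,-0.0438,0.001,0]
  ]
}}

```text
t: 26.45
tcp_pos: [0.4431, -0.3115, 0.0893]
orientation: [0.425, 0.905, 0.016, 0.009]
wrist_force: [80.9, 67.1, -1.0]
gripper_width: 0.194
gripper_force: 55.2
```

Call:
{"fn": "drive_tool", "kwargs": {
  "commands": [
    [0,0,0.02,0,-0.002,0,0],
    [0,0,0.03,0.0001,-0.003,0,0],
    [0,0,0.04,0.0001,-0.004,0,0],
    [0,0,0.04,0.0001,-0.004,0,0]
  ]
}}

```text
t: 26.85
tcp_pos: [0.4428, -0.3114, 0.0894]
orientation: [0.441, 0.897, 0.019, 0.01]
wrist_force: [89.5, 71.6, -2.7]
gripper_width: 0.195
gripper_force: 58.8
```

```bash
python3 - <<'E'
from h import *
o=get_obs();p0,R0=here();q=p0[:2]-C;print(p0,o["gripper_width"],np.linalg.norm(q),PH0-np.arctan2(q[1],q[0]),R0.inv().apply(o["wrist_force"]))
E
```

```text
[ 0.44275889 -0.31140554  0.08938393] 0.19524510520064758 0.09423966743908696 1.300295086039219 [  2.01610169 114.40300184   7.58213603]
```

The lever is at its stop. The collet's base is turned about +2°, so the lever would open at about 47°; it started near 34°, which leaves about 1.3 rad of travel. I'll ease off, open and lift clear.

Call:
{"fn": "drive_tool", "kwargs": {
  "commands": [
    [0,0,-0.06,0,0.006,0,0],
    [0,0,-0.11,0,0.011,0,0],
    [0,0,-0.16,0.001,0.0155,0,0],
    [0,0,-0.16,0.001,0.0155,0,0]
  ]
}}

```text
t: 27.25
tcp_pos: [0.4448, -0.3113, 0.0893]
orientation: [0.372, 0.928, 0.005, 0.005]
wrist_force: [30.2, 22.1, -2.2]
gripper_width: 0.192
gripper_force: 42.3
```

Call:
{"fn": "drive_tool", "kwargs": {
  "commands": [
    [0,0,-0.02,0,0.003,0,0],
    [0,0,-0.02,0,0.003,0,0.6],
    [0,0,-0.02,0,0.003,0,0.6],
    [0,0,-0.02,0,0.003,0,0.6],
    [0,0,-0.02,0,0.003,-0.04,0.6],
    [0,0,-0.02,0,0.003,-0.09,0.6],
    [0,0,-0.02,0,0.003,-0.12,0.6],
    [0,0,-0.02,0,0.003,-0.12,0.6]
  ]
}}

```text
t: 28.05
tcp_pos: [0.4423, -0.3156, 0.214]
orientation: [0.366, 0.931, -0.003, 0.004]
wrist_force: [1.2, 0.2, 0.4]
gripper_width: 0.602
gripper_force: 0.0
```

```bash
python3 - <<'E'
from h import *
p0,R0=here();o=get_obs();print(p0,o["wrist_force"])
c=calibration("wrist");g=get_image("wrist").astype(int);cv2.imwrite("w12.png",g[:,:,::-1].astype(np.uint8));y=g.sum(2)//3
for A in(0,1.2,1.25,1.3,1.35):
    print(A,proj("wrist",np.append(C+.095*np.array([np.cos(PH0-A),np.sin(PH0-A)]),.114),c))
dk=((y<108)&(g.max(2)-g.min(2)<25)).astype(np.uint8)
u,v=proj("wrist",np.append(C+.095*np.array([np.cos(PH0-1.3),np.sin(PH0-1.3)]),.114),c)[0].astype(int)
for r in range(v-26,v+22,4):print(r,u-30,' '.join('%3d'%q for q in y[r,u-30:u+31:3]))
h=proj("wrist",[C[0],C[1],.166],c)[0];print("head",h);u,v=h.astype(int)
for r in range(max(v-28,0),v+30,5):print(r,u-36,' '.join('%3d'%q for q in y[r,u-36:u+37:4]))
E
```

```text
[ 0.44230806 -0.31559255  0.21403891] [1.17703172 0.17726784 0.36224161]
0 [[386.95370215  84.6484314 ]]
1.2 [[270.38080789 185.18659272]]
1.25 [[264.12893912 185.88912887]]
1.3 [[257.85821804 186.29316515]]
1.35 [[251.57887492 186.39843392]]
160 227 196 202 205 202 197 200 202 202 205 150 195 198 195 255 255 168 208 206 206 202 201
164 227 198 199 200 204 204 200 201 203 161 196 195  83  14  21 211 255 184 208 208 206 204
168 227 197 198 197 198 204 205 202 202 152 173  20  24  25  22  21 118 254 207 210 207 205
172 227 199 201 200 199 199 204 206 203 171  57  21  23  21  25  22  18 254 206 206 204 202
176 227 202 202 202 203 204 203 203 203 199   3  19  31  55  56  43  24 153 208 204 202 203
180 227 199 201 200 200 206 209 204 202 204   5  47  67  72 107  78  67  65 202 202 204 205
184 227 199 200 203 204 202 205 205 203 201  16  52  54  79  92  90  88  55 206 207 207 207
188 227 202 200 201 201 201 203 204 204 202 166  64  71  79  79  75  75  87 206 206 207 207
192 227 199 201 202 201 202 202 203 203 205 207 123  59  62  66  63  80 209 207 206 206 206
196 227 202 203 207 206 202 2
[... 575 characters left out ...]
 161 162 159 206 219 253 238 153 162
35 215 108 108 193 170 163 130 159 160 157 158 164 160 160 159 239 215 253 222 157
40 215 108 164 186 170 166 162 160 161 159 159 161 165 161 162 155 219 219 252 154
45 215 110 193 158 168 172 159 161 159 163 159 159 165 163 163 159 224 221 243 186
50 215 144 198 159 167 177 163 160 162 160 160 160 161 166 162 152 234 221 234 239
55 215 116 251 157 168 186 153 163 161 160 164 161 161 165 164 175 233 222 229 241
60 215 136 252 202 211 182 234 162 161 164 161 161 160 161 134 253 230 223 232 240
65 215 110 248 204 211 227 250 157 144 161 164 164 159 232 183 254 220 220 253 184
70 215 106 173 245 207 211 234 247 255 255 255 226 155 195 254 232 223 221 254 144
```

```bash
python3 - <<'E'
from h import *
g=cv2.imread("side2.png");t=cv2.imread("top2.png")
# base plate: dark grey-blue mask in top image
x0,y0=325,180;cr=t[y0:y0+60,x0:x0+60].astype(int)
m=((cr[:,:,0]>=cr[:,:,2]-5)&(cr.sum(2)<420)).astype(np.uint8)
n,l,st,_=cv2.connectedComponentsWithStats(m);i=1+np.argmax(st[1:,4]);k=(l==i).astype(np.uint8)
cn=max(cv2.findContours(k,0,1)[0],key=cv2.contourArea);print(st[i],cv2.minAreaRect(cn))
for r in k[::2]:print(''.join('#' if q else '.' for q in r))
bx=cv2.boxPoints(cv2.minAreaRect(cn))+[x0,y0]
W=np.array([w("top",q,.012) for q in bx]);print(W.round(4))
for i in range(4):
    d=W[(i+1)%4]-W[i];print(np.linalg.norm(d).round(4),np.degrees(np.arctan2(d[1],d[0]))%90)
E
```

```text
[  8   2  38  48 932] ((26.5, 25.5), (47.0, 37.0), 90.0)
............................................................
............#####...........................................
...........######...........................................
...........######...........................................
...........#####............................................
..............#.............................................
..............#.............................................
........########.......#################....................
........#....####.......################....................
........##...######.......##################................
........############.......########...######................
........#############.................######................
........###############...............######................
........##############..................#####...............
........#############...................#####...............
........#############...................#####...............
.........#############..................#####...............
......
[... 295 characters left out ...]
...
.........#################################...#..............
..........#....##########################...................
..........##...###############################..............
............................................................
............................................................
............................................................
............................................................
............................................................
[[ 0.4638 -0.1934  0.012 ]
 [ 0.4638 -0.3121  0.012 ]
 [ 0.3136 -0.3094  0.012 ]
 [ 0.3137 -0.1916  0.012 ]]
0.1186 89.98942948656841
0.1502 88.95691009119415
0.1178 89.95596281315045
0.1501 89.29382519860152
```

```bash
python3 - <<'E'
from h import *
for a_,b_ in(((332.7,194),(334.7,228)),((368.6,198),(370.6,228))):
    d=w("top",a_,.012)-w("top",b_,.012);print(np.degrees(np.arctan2(d[1],d[0])))
# bolts in w11/w12 style: white dots around base; detect in w10 (wrist, tool over collet)
g=cv2.imread("w10.png");c=None
o=get_obs();print(o["t"])
# get fresh view of bolts now
c=calibration("wrist");y=get_image("wrist").astype(int)
e=cv2.Canny(y.sum(2).astype(float).clip(0,765).__truediv__(3).astype(np.uint8),60,150)
L=cv2.HoughLinesP(e,1,np.pi/720,40,minLineLength=60,maxLineGap=8)
for q in L[:,0]:
    A=w("wrist",q[:2].astype(float),.012,c);B=w("wrist",q[2:].astype(float),.012,c);d=B-A
    print(q,A[:2].round(3),B[:2].round(3),np.degrees(np.arctan2(d[1],d[0])).round(1))
E
```

```text
2.658703739005731
2.7841236009998855
28.1
[193 299 509  37] [ 0.518 -0.484] [ 0.519 -0.061] 89.9
[179 317 511  41] [ 0.524 -0.516] [ 0.523 -0.062] 90.1
[179 316 506  44] [ 0.523 -0.514] [ 0.522 -0.067] 90.1
[266 135 339  62] [ 0.432 -0.288] [ 0.428 -0.191] 92.4
[355 166 508  38] [ 0.519 -0.242] [ 0.519 -0.063] 90.2
[429 297 511 366] [ 0.707 -0.276] [ 0.867 -0.258] 6.6
[  2 222 118 277] [ 0.304 -0.567] [ 0.437 -0.527] 16.8
[171  69 240 136] [ 0.323 -0.312] [ 0.415 -0.308] 2.5
[48 72 91  0] [ 0.244 -0.401] [ 0.234 -0.322] 97.6
[165  60 216   0] [ 0.314 -0.311] [ 0.311 -0.239] 92.3
[264  88 269 152] [ 0.397 -0.259] [ 0.447 -0.298] -37.7
[430 297 508 363] [ 0.708 -0.275] [ 0.86  -0.258] 6.5
[31  0 35 63] [ 0.197 -0.362] [ 0.231 -0.403] -50.5
[  3 222 140 286] [ 0.305 -0.566] [ 0.463 -0.517] 17.2
[324 234 391 217] [ 0.558 -0.315] [ 0.592 -0.249] 63.0
[179 273 184 340] [ 0.482 -0.471] [ 0.552 -0.536] -43.1
[  1 274  61 300] [ 0.341 -0.624] [ 0.411 -0.601] 17.8
[326 231 395 211] [ 0.557 -0.311] [ 0.589 -0.241] 65.1
[ 16 119  46 179] [ 0.249 -0.461] [ 0.308 -0.49 ] -26.8
[57 68 94  5] [ 0.248 -0.392] [ 0.238 -0.323] 98.2
[56 73 99  3] [ 0.25  -0.396] [ 0.24  -0.319] 97.3
[ 23 117  56 186] [ 0.253 -0.454] [ 0.32  -0.489] -27.6
[ 32 234 131 281] [ 0.336 -0.554] [ 0.451 -0.52 ] 16.8
[408 127 510  42] [ 0.523 -0.178] [ 0.523 -0.063] 90.2
```

```bash
python3 - <<'E'
from h import *
c=calibration("wrist");g=get_image("wrist").astype(int);y=g.sum(2)//3
k=((y[172:200,250:282]<120)).astype(np.uint8)
for r in range(0,28,2):print(172+r,' '.join('%3d'%q for q in y[172+r,250:282:1]))
for px in((265.5,185.5),(266.2,185.5)):
    P=w("wrist",px,.114,c)
    for CC in(C,np.array([.370,-.2505])):
        q=P[:2]-CC;print(P,np.linalg.norm(q).round(4),"nut",np.radians(47.45)-np.arctan2(q[1],q[0]))
E
```

```text
172 169 173 191 192 178 118  11  16  17  21  23  26  25  26  24  19  20  21  20  26  13   6 141 246 255 250 218 198 206 207 209 209
174 142 186 194 188  56  13  20  22  21  24  20  20  24  22  24  24  20  23  25  25  23  17  71 199 255 254 224 203 206 206 206 206
176 190 185 194 177   7  20  25  24  26  23  23  25  21  18  26  25  21  24  22  22  23  22  18  78 197 253 198 204 205 206 205 206
178 198 188 220 156  10  21  23  22  22  22  21  18  23  25  23  21  22  22  22  21  23  24  20  10 149 237 186 205 207 206 206 205
180 202 206 211 155  10  20  22  24  17  24  24  24  26  35  43  38  33  27  28  24  21  19  18  13  74 167 212 207 206 206 204 203
182 204 206 200 128  10  24  21  21  30  43  49  57  65  67  68  64  65  82  87  72  40  32  23  18  26 132 215 207 204 203 201 201
184 203 205 201 119  12  25  27  40  51  59  65  69  69  71  74  95 110 108 106 103  92  67  46  57  28  81 173 206 201 200 200 201
186 200 203 199 117  16  33  43  50  58  62  66  66  66  64  62  67  89 103 101 100 100  96  90  78  62  54 139 206 201 201 202 202
188 198 201 197 116  20  49  57  64  55  61 
[... 317 characters left out ...]
76  66  68 145 210 205 205 205 206
194 204 204 205 203 167  33  53  62  66  67  70  69  72  73  75  75  76  76  75  74  73  72  70  65  52  96 184 208 205 205 205 204
196 204 205 205 208 202 141  36  53  58  62  61  67  64  68  68  68  69  68  67  69  65  65  58  77 153 198 208 206 206 205 204 206
198 202 204 205 204 205 208 206 164  94  45  53  57  59  60  60  61  61  60  59  55  51  63 128 191 210 206 206 206 204 205 204 204
[ 0.44399095 -0.30435468  0.114     ] 0.0908 nut 1.4671356708591727
[ 0.44399095 -0.30435468  0.114     ] 0.0915 nut 1.457335761698615
[ 0.44434391 -0.3039753   0.114     ] 0.0909 nut 1.461467562446182
[ 0.44434391 -0.3039753   0.114     ] 0.0916 nut 1.4517181915502937
```

```bash
python3 - <<'E'
from h import *
p0,R0=here();print(p0);print(rel(*knob(1.25,.089),p0,R0))
E
```

```text
[ 0.44075698 -0.31356583  0.20785745]
(array([-0.0007,  0.0007, -0.0931]), array([-0.0003,  0.0078,  0.1189]))
```

Call:
{"fn": "drive_tool", "kwargs": {
  "commands": [
    [0,0,-0.09,0,0.008,0.04,0.6],
    [0,0,-0.09,0,0.008,0.09,0.6],
    [0,0,-0.09,0,0.008,0.118,0.6],
    [0,0,-0.09,0,0.008,0.118,0.6],
    [0,0,-0.09,0,0.008,0.118,0],
    [0,0,-0.09,0,0.008,0.118,0],
    [0,0,-0.09,0,0.008,0.118,0],
    [0,0,-0.09,0,0.008,0.118,0]
  ]
}}

```text
t: 29.0
tcp_pos: [0.4475, -0.3087, 0.0927]
orientation: [0.324, 0.946, -0.001, 0.002]
wrist_force: [-0.8, 0.1, 6.6]
gripper_width: 0.193
gripper_force: 39.3
```

Call:
{"fn": "drive_tool", "kwargs": {
  "commands": [
    [0,0,0.02,0,-0.002,0,0],
    [0,0,0.04,0,-0.004,0,0],
    [0,0,0.06,0,-0.006,0,0],
    [0,0,0.08,0,-0.008,0,0],
    [0,0,0.08,0,-0.008,0,0]
  ]
}}

```text
t: 29.5
tcp_pos: [0.445, -0.3113, 0.0926]
orientation: [0.36, 0.933, 0.003, 0.003]
wrist_force: [14.5, 20.2, 10.2]
gripper_width: 0.195
gripper_force: 40.4
```

Call:
{"fn": "drive_tool", "kwargs": {
  "commands": [
    [0,0,0.02,0,-0.002,-0.002,0],
    [0,0,0.04,0,-0.005,-0.002,0],
    [0,0,0.05,0,-0.007,-0.002,0],
    [0,0,0.05,0,-0.007,-0.002,0]
  ]
}}

```text
t: 29.9
tcp_pos: [0.4441, -0.3114, 0.0928]
orientation: [0.381, 0.924, 0.009, 0.005]
wrist_force: [41.2, 38.9, -2.5]
gripper_width: 0.192
gripper_force: 41.7
```

Call:
{"fn": "drive_tool", "kwargs": {
  "commands": [
    [0,0,-0.03,0,0.004,0,0],
    [0,0,-0.05,0,0.008,0,0],
    [0,0,-0.06,0,0.01,0,0],
    [0,0,-0.06,0,0.01,0,0]
  ]
}}

```text
t: 30.3
tcp_pos: [0.4452, -0.311, 0.0928]
orientation: [0.356, 0.935, 0.001, 0.001]
wrist_force: [6.3, 5.6, -4.0]
gripper_width: 0.193
gripper_force: 40.1
```

Call:
{"fn": "drive_tool", "kwargs": {
  "commands": [
    [0,0,0,0,0,0,0.25],
    [0,0,0,0,0,0,0.35],
    [0,0,0,0,0,0,0.5],
    [0,0,0,0,0,0,0.6],
    [0,0,0,0,0,0,0.6]
  ]
}}

```text
t: 30.8
tcp_pos: [0.444, -0.3125, 0.0928]
orientation: [0.357, 0.934, -0.001, 0.001]
wrist_force: [0.7, -0.2, 0.2]
gripper_width: 0.604
gripper_force: 0.0
```

Call:
{"fn": "drive_tool", "kwargs": {
  "commands": [
    [0,0,0,0,0,-0.04,0.6],
    [0,0,0,0,0,-0.09,0.6],
    [0,0,0,0,0,-0.12,0.6],
    [0,0,0,0,0,-0.12,0.6],
    [0,0,0,0,0,-0.12,0.6],
    [0,0,0,0,0,-0.12,0.6]
  ]
}}

```text
t: 31.4
tcp_pos: [0.4436, -0.3117, 0.2111]
orientation: [0.357, 0.934, -0.0, -0.0]
wrist_force: [0.0, 0.8, -0.1]
gripper_width: 0.603
gripper_force: 0.0
```

```bash
python3 - <<'E'
from h import *
p0,R0=here();print(p0)
c=calibration("wrist");g=get_image("wrist").astype(int);y=g.sum(2)//3;cv2.imwrite("w13.png",g[:,:,::-1].astype(np.uint8))
pr=proj("wrist",[np.append(C+.095*np.array([np.cos(q),np.sin(q)]),.114) for q in np.radians(47.45)-np.array([1.4,1.45,1.5])],c);print(pr)
u,v=pr[2].astype(int)
for r in range(v-16,v+16,2):print(r,u-20,' '.join('%3d'%q for q in y[r,u-20:u+24:2]))
E
```

```text
[ 0.4435746  -0.31166803  0.21113508]
[[269.73094044 189.41235913]
 [263.4409287  190.20620247]
 [257.12775402 190.69977842]]
174 237 203 206 204 203 196 182 189   9  22  22  26  21  21  24  21  14 200 254 203 206 207 206
176 237 202 204 206 203 200 178 177  20  25  23  24  23  23  21  24  23  94 253 203 206 206 206
178 237 202 203 204 202 203 189 156  19  22  24  22  23  22  21  22  23  35 248 205 206 206 204
180 237 202 202 203 203 203 202 159  21  23  26  34  49  44  38  26  20  16 207 206 206 204 203
182 237 206 204 201 202 203 208  61  23  32  51  64  68  66  60  55  43  18 161 207 204 202 202
184 237 208 206 203 202 203 206  63  26  51  66  71  70  67  67 103  82  48 129 204 201 201 203
186 237 206 206 204 202 199 204  63  52  72  61  82  61  84  52 102  94  69 110 202 200 203 204
188 237 204 204 204 203 200 202   7  61  81  82  88  93  96  78  94  90  75  66 207 204 205 206
190 237 201 203 204 204 202 203  18  62  75  78  80  86  88  86  86  84  75  99 208 205 207 206
192 237 202 204 204 204 203 203 166  57  69  72  76  79  80  78  78  77  69 126 206 205 206 206
194 237 202 204 202 203 204 205 199  42  61  65  71  74  73  72  72  70  53 189 205 205 204 206
196 237 202 203 203 202 203 205 208 121  51  61  65  65  68  66  66  56 153 208 206 205 206 206
198 237 203 203 203 202 202 204 205 208 173  45  55  57  59  55  56 133 209 206 206 205 205 205
200 237 202 204 203 202 202 202 203 204 206 192 176 164 147 174 211 207 207 206 205 204 204 205
202 237 202 203 203 204 202 201 202 203 204 205 204 203 201 204 205 206 206 206 204 204 204 204
204 237 201 203 202 203 203 203 200 200 203 202 201 199 203 207 208 207 205 205 206 205 206 205
```

```bash
python3 -c "
from plant import *
print(close_job())"
```

```text
the job is handed in; nothing more can be done
None
```

The cylindrical burr was parked in the slanted rest, retaken by the end of its head, stood in the collet to the floor, and the lever turned clockwise to its stop; the job was handed in at about 31 s, verdict not shown. While lining up on the rest, the burr's head touched the bench (about 39 N at the wrist), so it turned in the grip before parking.

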